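Nip a specimen block in the clamp stage with the inner knob only

ROBOT

A 6-joint arm with a two-finger parallel gripper is mounted at the origin on the work surface. World frame = base frame: x ahead of the robot, y to its left, z up, the work surface at z = 0. Lengths are in mm, angles in rad, forces in N, time in s.
With the tool pointing down it reaches from about 350 to 775 mm from the base axis. Payload 7.3 kg.
Tool frame: the origin (TCP) lies between the finger pads; the fingertips stand 22 mm ahead of it and the grasp point (between the pads) lies 3 mm ahead of it; z points along the fingers, x is the direction in which the jaws open and shut, and the axes are right-handed (so a half turn about z gives the same grasp; the last joint's range is limited). The gripper opens to 92 mm and grips with 3 to 60 N. Pads are 19 mm wide; open, the fingers measure 130 mm over their backs; the gripper's body (75 mm by 190 mm) begins 47 mm behind the grasp point.
Start: joints at [-1.487, 0.342, 1.524, -0, 1.275, -0.146], TCP at [119.607, -511.213, 226.741] pointing down, gripper open.
Joint ranges: [-2.53, 2.53], [-0.77, 2.02], [0.04, 2.7], [-1, 4.14], [0.28, 2.66], [-3.11, 3.11]. Speed limits (rad/s): [2.57, 2.57, 3.14, 3.14, 3.14, 3.14].

INTERFACE

Orientations are given as [roll, pitch, yaw] about the fixed x, y, z axes, in that order (R = Rz(yaw) Ry(pitch) Rx(roll)).
In Python, from plant import * gives the robot as it stands. The module is installed in compiled form; this text tells all that it offers.
- The arm moves only by the shell command python3 -m handwheel 'ROWS' [OPENING]. ROWS is a JSON object of lists of equal length, an entry for each row: "translation": the shift along the world's x, y, z in units of 15 cm (1.0 is 15 cm), a list of three; "twist": the turn about the world's z in units of 90 degrees (1.0 is 90 degrees). In form: {"translation": [[tx, ty, tz], ...], "twist": [twist, ...]}. A call has exactly 8 rows; each row shifts and turns the pose as measured when the row begins; what a row does not reach is not made up. A row lasts 1/8 s, in which the tool goes at most 62.5 mm and 10.7 degrees, less where a joint would pass 70% of its speed; a pose out of reach is approached as far as the arm can. A call with a number of a shift or a turn outside -1 to 1 is refused whole. A call with a gripper value outside its range is refused whole. OPENING is the closure in counts, from 0 (fully open) to 255 (shut), set as the call begins (- or left out, the last holds). The fingers move at their own pace and stop on an object; the grip force is fixed at half the most. Time passes only in rows, so rows that do not move let the fingers close, or fill a call up. It gives the time, the measured TCP pose, the force and the opening at its end, in the units of the state.
- get_obs(): the state, without advancing time (a new reading comes with each control period).
- capture(name): name is "scene" or "side" or "wrist"; returns a dict with "img" (480x640x3 uint8, red, green, blue), "vertical_fov" (degrees; the focal length in pixels is half the picture's height over the tangent of half this angle, whatever the lens; pixels are square), "cx", "cy" (the principal point, pixels), "world_from_camera" (4x4, takes a point from camera to world coordinates). Camera axes: x right, y up, looking along -z (the intrinsics and any distortion apply to the point x, -y, -z); pixel columns grow to the right and rows downward; lengths in mm; the calibration is good to about 2 mm. A picture is of the moment at which its call begins. There is no depth.
- close_job(): hands the job in, once; it reports no verdict.
Trained networks look in the newest picture that a camera, given by its name, has taken for a name from the list of things; names that differ only in an ending like _2 or _b are one class to them, and where a whole thing is asked for, a point or a joint stands for the part that bears it (a point fixed in the world has none). Each returns a list of dicts, best first, with "score" (0 to 1); they miss things now and then, are a little off and sometimes report something else, mostly with a low value. They report only what shows in the picture. A call takes as long as a camera call. They do not tell look-alikes from the thing itself.
- search_frame(camera, label): "position" ([x, y, z] in mm, in the coordinates of the camera as it stood for that picture, good to about 4 mm: the middle of the surface that is visible of it).
- spot_point(camera, label): "position" ([x, y, z] in mm, in the coordinates of the camera as it stood for that picture, good to about 4 mm: a listed point, or the origin of a listed thing).
The state is a dict: "time": time; "joint_positions": joint angles; "dq": joint speeds; "tau": joint torques, N m; "tool_pos": TCP position; "tcp_rot": TCP orientation; "contact_force": force on the tool from outside, world axes, zero at the start; "moment": the same for the moment, N m; "grip_width": finger opening in mm.
Only numpy, scipy, OpenCV 4.12 (cv2) and the standard library are available. Lean on these libraries where they do the work, as an engineer would, in place of code of your own. Each camera call takes 0.05 s, during which the arm holds its last target.

TASK

Stand the amber resin block squarely on the steel floor of the clamp stage, between the brass jaw and the steel stop, and let go of it, leaving the blue block, jar and dish alone. Then turn the small inner knob clockwise until the sprung jaw has pushed the block home against the stop and nips it gently, with about 10 newtons and never twice that, and let go. Turn the inner knob only: the black outer ring around it has already been set by a colleague and must stay as it is.

Things in the scene. Friction and masses are not known exactly. Their poses are not given: they have to be found in the camera images.
- block_center (a point): centre (16 mm above the underside) of the amber resin block, loose, 40 mm (its x) by 24 mm (its y) by 32 mm tall, about 45 g, standing on the bench. In the clamp its 40 mm length lies along the stage's x and the jaws take it across its 24 mm width
- stage: beige clamp stage, fixed to the bench, 150 mm (x) by 270 mm (y), origin at the centre of its underside. Its steel floor, 35 mm above the bench, spans x -50 to 50 and y -27 to 127 mm. On it, on the line x = 0, the steel stop: 28 mm wide in x, 17 mm tall; its face, towards the jaw, is somewhere from y = 65 to 71 mm, set anew each time. The pushed block slides on the floor
- jaw: brass jaw on the steel floor, 28 mm wide (x), 17 mm tall; origin at the foot of its gripping face, at stage x = 0, y = 30 mm + 6 mm per rad of the inner knob, closing to +y. It is sprung: once the block is against the stop each 0.1 rad of knob adds about 4 N (8 N per mm), until the spring bottoms 3.5 mm in
- fine (a joint): angle of the small inner knob in rad, grows clockwise seen from above; 0 = jaw fully open, 3.9 = end. Starts at 0.2 to 0.8; the block meets the stop somewhere from 1.8 to 2.9. Turning takes about 0.12 N m, plus 0.006 N m per newton of clamp force (held still, the friction part is smaller). Self-locking: it stays, with the clamp force, where it is left
- knob_grip (a point): on the upright axis of the small inner knob (stage x = 0, y = -85 mm), a round bright knurled cylinder 20 mm across, 18 mm proud of the outer ring's top; the point lies 10 mm above the ring's top (63 mm above the bench), 8 mm below the knob's top
- ring_mark (a point): white mark on top of the black outer ring, 28 mm from the axis it shares with the inner knob; the ring is 60 mm across, 18 mm tall, its flat top 53 mm above the bench. It turns very easily, independently of the knob, and lies right under the fingertips of whoever grips the knob
- blue_block: a blue resin block of the same size standing on the bench, to be left alone; origin at the centre of its underside
- jar: a closed jar, 48 mm across, 70 mm tall, to be left alone; origin at the centre of its underside
- dish: a shallow round closed dish, 62 mm across, 13 mm tall, to be left alone; origin at the centre of its underside
Not all that is in view belongs to the job. What is shaped like the part that bears block_center but green or pink is not meant.

How it is judged:
By the outcome, as a careful person would: the job done as asked, in the order asked, and still so for the second after the job is handed in, with the robot touching nothing.
It also fails if it takes over 72 s, if anything falls off the work surface, if the arm or the gripper's body presses on something with over 40 N, if the wrist force passes 120 N, or if a joint passes its speed limit or range.

## Working session

There is one attempt and no reset: what is moved stays moved. The work goes in short steps, Python scripts to look and compute and a shell command to move; the robot and the scene stay as the last step left them, time stands still between calls to the robot, and variables do not carry over. Pictures are saved under pics/ and viewed, and the job is handed in when it is done.

```bash
mkdir -p pics; cat > h.py <<'E'
from plant import *
import numpy as np, cv2
def snap(cam,name):
    c=capture(cam); cv2.imwrite(f'pics/{name}.png',c['img'][:,:,::-1]); return c
def w(c,p):
    return (np.array(c['world_from_camera'])@np.r_[p,1])[:3]
def f(c): return 240/np.tan(np.radians(c['vertical_fov'])/2)
def proj(c,P):
    q=np.linalg.inv(c['world_from_camera'])@np.r_[P,1]; F=f(c)
    return np.array([c['cx']+F*q[0]/-q[2], c['cy']-F*q[1]/-q[2]])
def ray(c,u,v,z):
    T=np.array(c['world_from_camera']);F=f(c)
    d=T[:3,:3]@np.array([(u-c['cx'])/F,-(v-c['cy'])/F,-1]);o=T[:3,3]
    return o+d*(z-o[2])/d[2]
E
python3 - <<'E'
from h import *
o=get_obs();print({k:np.round(v,3) for k,v in o.items()})
for cam in ['scene','side','wrist']:
    c=snap(cam,cam+'0'); print(cam,c['vertical_fov'],c['cx'],c['cy'],c.keys(),np.round(c['world_from_camera'],3).tolist())
    for l in ['block_center','stage','jaw','knob_grip','ring_mark','blue_block','jar','dish']:
        for r in spot_point(cam,l)[:3]: print(l,round(r['score'],2),w(c,r['position']).round(1))
E
```

```text
{'time': np.float64(0.0), 'joint_positions': array([-1.487,  0.343,  1.525,  0.   ,  1.275, -0.146]), 'dq': array([ 0.001, -0.001, -0.002, -0.001,  0.   ,  0.   ]), 'tau': array([ 1.0000e-03, -4.3124e+01, -2.4422e+01,  7.2000e-02,  5.6000e-02,
       -0.0000e+00]), 'tool_pos': array([ 119.574, -510.779,  226.051]), 'tcp_rot': array([-3.141e+00,  2.000e-03, -1.341e+00]), 'contact_force': array([0.731, 0.095, 0.163]), 'moment': array([0.051, 0.023, 0.025]), 'grip_width': np.float64(91.937)}
scene 50.48950788928384 320.8095342957839 243.45218390466098 dict_keys(['img', 'vertical_fov', 'cx', 'cy', 'world_from_camera']) [[-0.332, -0.683, 0.65, 1199.408], [0.943, -0.24, 0.229, 128.35], [0.0, 0.689, 0.724, 819.72], [0.0, 0.0, 0.0, 1.0]]
block_center 0.85 [ 452.9 -305.6   18.3]
block_center 0.84 [ 413.9 -384.    14.8]
block_center 0.69 [ 464.  -236.3   20.9]
stage 0.95 [610.5  55.9  -2. ]
jaw 0.53 [614.1  93.5  36.9]
knob_grip 0.61 [605.  -20.2  63.5]
knob_grip 0.34 [365.3 -94.5   1.7]
ring_mark 0.79 [623.6 -41.3  46.8]
blue_block 0.78 [ 7.299e+02 -3.558e+02 -2.000e-01]
jar 0.87 [ 711.  -193
[... 335 characters left out ...]
]]
block_center 0.84 [ 457.1 -302.7   17.4]
block_center 0.59 [ 413.9 -383.6   16.3]
block_center 0.58 [ 463.  -235.3   13.5]
stage 0.63 [6.105e+02 5.920e+01 1.000e-01]
jaw 0.59 [619.8  92.6  34. ]
knob_grip 0.66 [598.4 -21.4  60.4]
ring_mark 0.87 [616.  -42.1  52.2]
blue_block 0.95 [ 731.8 -356.8    1.7]
blue_block 0.56 [361.9 -88.5  -2.1]
jar 0.93 [ 7.095e+02 -1.985e+02  3.000e-01]
dish 0.66 [363.9 -87.4  -1.8]
dish 0.63 [ 454.1 -307.1   17.9]
wrist 59.141836329099185 319.15993970667324 234.37174322049438 dict_keys(['img', 'vertical_fov', 'cx', 'cy', 'world_from_camera']) [[0.227, 0.941, 0.252, 186.808], [-0.974, 0.22, 0.059, -495.104], [0.001, -0.259, 0.966, 385.04], [0.0, 0.0, 0.0, 1.0]]
```

View pics/scene0.png

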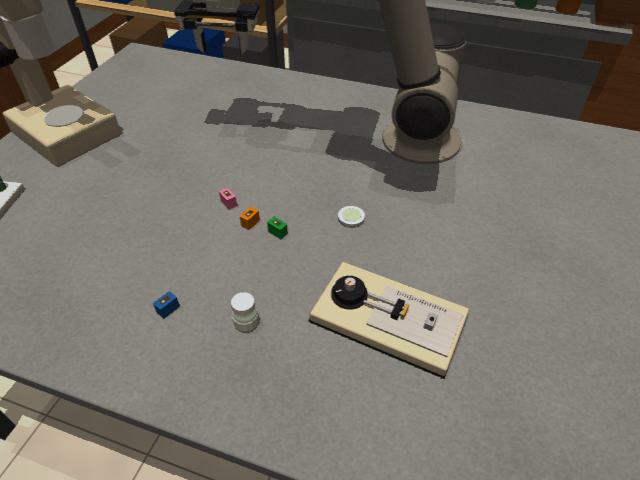

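View pics/side0.png

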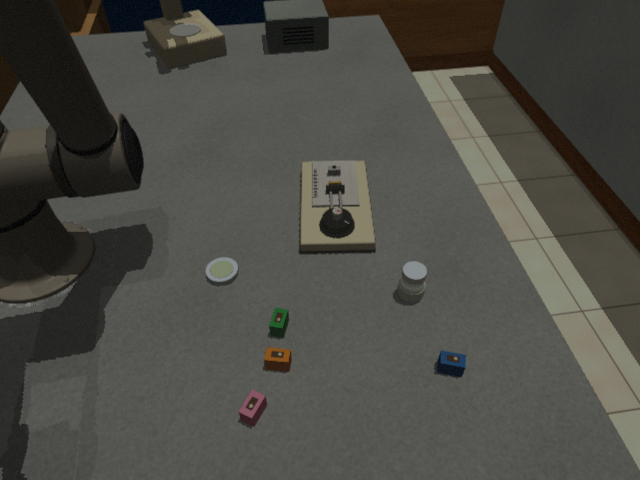

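The amber block is at scene px (250,218) and side px (278,359), between the pink and green ones. The stage is at scene px (390,315). Next I'll zoom in to get the yaws.

```bash
python3 - <<'E'
from h import *
a=cv2.imread('pics/scene0.png');b=cv2.imread('pics/side0.png')
def cr(im,x,y,ww,hh,s): return cv2.resize(im[y:y+hh,x:x+ww],None,fx=s,fy=s,interpolation=cv2.INTER_CUBIC)
cv2.imwrite('pics/z1.png',cr(a,300,255,180,120,4))
cv2.imwrite('pics/z2.png',cr(b,290,150,95,105,5))
cv2.imwrite('pics/z3.png',np.hstack([cr(a,210,180,90,65,4),cr(b,235,300,90,65,4)]))
E
```

```text
(no output)
```

View pics/z1.png

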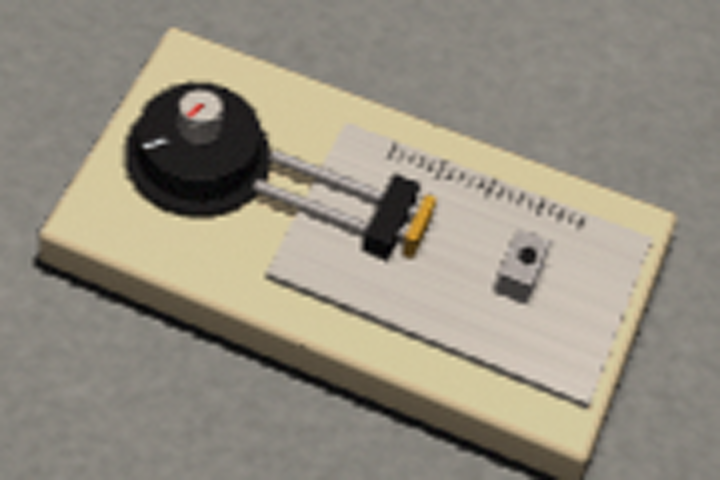

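View pics/z2.png

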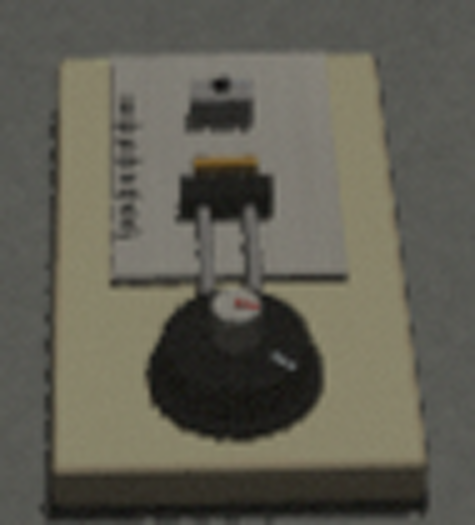

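View pics/z3.png

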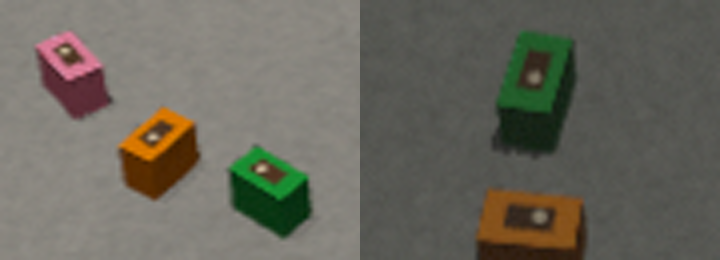

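```bash
python3 - <<'E'
from h import *
from scipy.optimize import least_squares
c=capture('scene');s=capture('side')
S=np.array([(172,30),(677,217),(583,462),(40,237)])/4+[300,255]
D=np.array([(60,58),(378,58),(425,470),(53,470)])/5+[290,150]
for z in (33,35):
  print(z,'scene',[ray(c,*p,z)[:2].round(1).tolist() for p in S]); print('side',[ray(s,*p,z)[:2].round(1).tolist() for p in D])
# knob axis marks
print('knob top scene',ray(c,300+200/4,255+104/4,71),'side',ray(s,290+237/5,150+305/5,71))
print('ring mark',ray(c,300+155/4,255+144/4,53),ray(s,290+283/5,150+358/5,53))
print('amber scene',[ray(c,210+x/4,180+y/4,32)[:2].round(1).tolist() for x,y in [(160,108),(196,127),(158,167),(121,148)]])
E
cat > am.py <<'E'
from h import *
def amber(cam,name):
    c=snap(cam,name);hsv=cv2.cvtColor(c['img'],cv2.COLOR_RGB2HSV)
    m=cv2.inRange(hsv,(8,150,130),(22,255,255)); return c,m
E
python3 - <<'E'
from am import *
for cam in('scene','side'):
    c,m=amber(cam,cam+'a'); n,l,st,ce=cv2.connectedComponentsWithStats(m)
    print(cam,[(st[i].tolist(),ce[i].round(1).tolist()) for i in range(1,n) if st[i][4]>15])
E
```

```text
33 scene [[529.2, -58.7], [562.4, 203.5], [707.0, 183.7], [673.7, -77.9]]
side [[556.6, 197.5], [703.5, 173.8], [666.5, -89.8], [522.3, -67.1]]
35 scene [[530.9, -58.2], [564.1, 203.3], [708.2, 183.5], [675.0, -77.4]]
side [[556.3, 194.9], [702.9, 171.2], [666.0, -91.7], [522.2, -69.0]]
knob top scene [601.73464936 -22.9606204   71.        ] side [602.34077809 -24.84505992  71.        ]
ring mark [618.05072688 -39.61292243  53.        ] [618.73974943 -39.15830693  53.        ]
amber scene [[437.4, -311.5], [445.2, -285.5], [482.1, -292.0], [475.0, -318.1]]
scene [([240, 207, 18, 13, 103], [248.7, 213.4]), ([402, 304, 7, 11, 33], [404.8, 309.2])]
side [([265, 348, 25, 13, 149], [276.7, 354.4])]
```

```bash
python3 -m handwheel '{"translation": [[0.28,0.17,0],[0.28,0.17,0],[0.28,0.17,0],[0.28,0.17,0],[0.28,0.17,0],[0.28,0.17,0],[0.28,0.17,0],[0.28,0.17,0]], "twist": [0.093,0.093,0.093,0.093,0.093,0.093,0.093,0.093]}'
```

```text
time: 2.55
tool_pos: [462.5, -302.5, 227.1]
tcp_rot: [3.14, -0.003, -0.142]
contact_force: [1.0, -1.0, -0.7]
grip_width: 91.9
```

```bash
python3 - <<'E'
from h import *
c=snap('wrist','w1');o=get_obs();print(o['tool_pos'],o['tcp_rot'],np.round(c['world_from_camera'],3).tolist())
for r in spot_point('wrist','block_center')[:3]: print(round(r['score'],2),w(c,r['position']).round(1))
E
```

```text
[ 466.82918149 -299.08776012  227.05287714] [-3.1409421  -0.00581206 -0.13275241] [[0.99, 0.138, 0.034, 471.56], [-0.142, 0.956, 0.259, -233.179], [0.003, -0.261, 0.965, 385.33], [0.0, 0.0, 0.0, 1.0]]
0.8 [ 414.3 -382.7   17.3]
0.74 [ 454.9 -307.4   17.1]
0.7 [ 466.  -234.8   17.2]
```

View pics/w1.png

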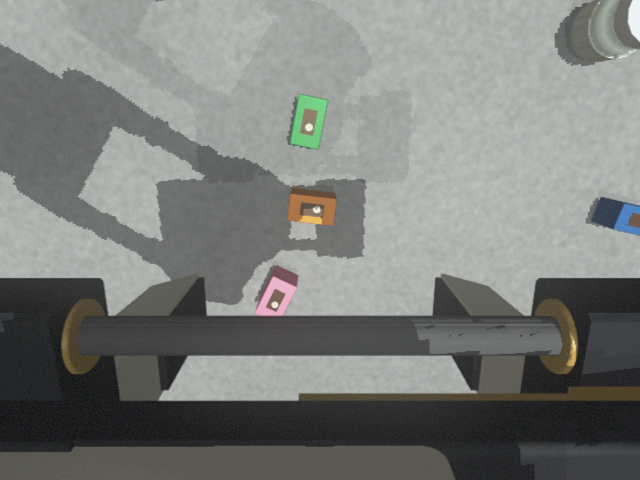

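```bash
python3 - <<'E'
import cv2
a=cv2.imread('pics/w1.png')[175:245,270:355];cv2.imwrite('pics/z4.png',cv2.resize(a,None,fx=8,fy=8,interpolation=cv2.INTER_CUBIC))
E
```

```text
(no output)
```

View pics/z4.png

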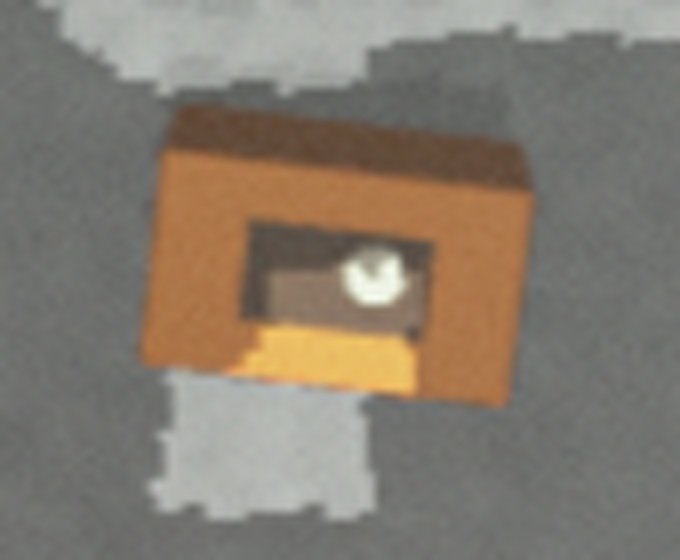

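```bash
python3 - <<'E'
from h import *
c=capture('wrist')
P=np.array([ray(c,270+x/8,175+y/8,32) for x,y in [(163,152),(535,192),(508,407),(145,365)]])[:,:2]
print(P.round(1),P.mean(0)); 
for i in range(4):
    d=P[(i+1)%4]-P[i]; print(np.linalg.norm(d).round(1),np.degrees(np.arctan2(d[1],d[0])).round(1))
o=get_obs();print(o['tool_pos'],o['tcp_rot'])
E
```

```text
[[ 442.2 -287.4]
 [ 480.4 -297.2]
 [ 474.5 -320. ]
 [ 436.6 -309.9]] [ 458.43985058 -303.6211552 ]
39.5 -14.3
23.6 -104.5
39.2 165.2
23.1 76.2
[ 462.54609519 -302.06532177  226.72228123] [ 3.14032596e+00 -2.34965251e-03 -1.43494116e-01]
```

```bash
python3 - <<'E'
from h import *
c=snap('wrist','w2');print(np.round(c['world_from_camera'],3).tolist())
o=get_obs();print(o['tool_pos'],o['tcp_rot'],np.abs(o['dq']).max())
d=dict(c);d['world_from_camera']=np.array([[0.99, 0.138, 0.034, 471.56], [-0.142, 0.956, 0.259, -233.179], [0.003, -0.261, 0.965, 385.33], [0.0, 0.0, 0.0, 1.0]])
P=np.array([ray(d,270+x/8,175+y/8,32) for x,y in [(163,152),(535,192),(508,407),(145,365)]])[:,:2]
print(P.mean(0), np.degrees(np.arctan2(*(P[1]-P[0])[::-1])))
a=cv2.imread('pics/w1.png').astype(int);b=cv2.imread('pics/w2.png').astype(int)
print(cv2.phaseCorrelate(a[100:270,:,1].astype(np.float32),b[100:270,:,1].astype(np.float32)))
E
```

```text
[[0.99, 0.139, 0.035, 471.766], [-0.143, 0.955, 0.258, -232.841], [0.002, -0.26, 0.966, 384.941], [0.0, 0.0, 0.0, 1.0]]
[ 461.40150327 -303.01250305  226.78109582] [ 3.14004565e+00 -1.93318723e-03 -1.46103845e-01] 0.03837751774235499
[ 456.33790443 -305.8489075 ] -14.404828039947233
((0.12468985746073713, 0.5913059010978827), 0.932355976568328)
```

```bash
python3 - <<'E'
from h import *
for k in range(3):
    c=snap('wrist','w3_%d'%k)
    o=get_obs();print(o['tool_pos'],o['tcp_rot'][2],c['world_from_camera'][:3,3])
    im=c['img'];hsv=cv2.cvtColor(im,cv2.COLOR_RGB2HSV);m=cv2.inRange(hsv,(5,110,100),(24,255,255));m[270:]=0
    n,l,st,ce=cv2.connectedComponentsWithStats(m);i=1+np.argmax(st[1:,4]);cs,_=cv2.findContours((l==i).astype(np.uint8),0,2)
    h=cv2.convexHull(max(cs,key=cv2.contourArea));box=cv2.boxPoints(cv2.minAreaRect(h));P=np.array([ray(c,*p,32) for p in box])[:,:2]
    e=P[1]-P[0],P[2]-P[1];print(st[i],box.round(1).tolist(),P.mean(0),[(np.linalg.norm(q).round(1),np.degrees(np.arctan2(q[1],q[0])).round(1)) for q in e])
E
```

```text
[ 460.71675999 -303.62517065  226.86110557] -0.1476723716152828 [ 470.86374116 -233.7623479   384.94201506]
[ 289  192   49   33 1014] [[288.20001220703125, 219.5], [291.5, 191.5], [337.79998779296875, 197.10000610351562], [334.5, 225.10000610351562]] [ 455.83364664 -304.71854132] [(np.float64(24.4), np.float64(73.9)), (np.float64(39.3), np.float64(-15.3))]
[ 460.35241214 -304.00849486  226.95199448] -0.14863882776382864 [ 470.3031841  -234.39684136  385.02598351]
[ 290  191   49   33 1014] [[288.79998779296875, 218.5], [292.29998779296875, 190.39999389648438], [338.5, 196.1999969482422], [335.0, 224.1999969482422]] [ 455.80485197 -304.61879063] [(np.float64(24.4), np.float64(73.5)), (np.float64(39.2), np.float64(-15.7))]
[ 460.20443821 -304.24955785  227.07448382] -0.1491525977951127 [ 469.9847696  -234.8061891   385.13314062]
[ 290  191   49   33 1011] [[289.29998779296875, 218.3000030517578], [292.3999938964844, 190.3000030517578], [338.70001220703125, 195.39999389648438], [335.6000061035156, 223.39999389648438]] [ 455.84521743 -304.67257937] [(np.float64(24.3), np.float64(74.2)), (np.float64(39.3), np.float64(-15.0))]
```

```bash
python3 -m handwheel '{"translation": [[-0.015,-0.002,-0.25],[-0.015,-0.002,-0.25],[0,0,-0.25],[0,0,-0.25],[0,0,-0.15],[0,0,-0.08],[0,0,0],[0,0,0]], "twist": [-0.04,-0.03,0,0,0,0,0,0]}'; python3 - <<'E'
from h import *
c=snap('wrist','w4');o=get_obs();print(o['tool_pos'],o['tcp_rot'])
E
```

```text
time: 3.9
tool_pos: [449.6, -313.1, 41.2]
tcp_rot: [3.135, -0.008, -0.282]
contact_force: [-0.2, -0.9, -0.7]
grip_width: 92.0
[ 449.64922399 -313.02773864   41.24459012] [ 3.13536528 -0.0083682  -0.28170851]
```

View pics/w4.png

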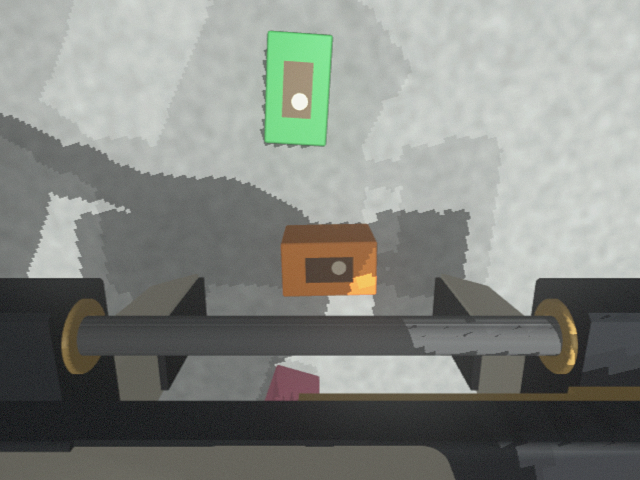

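```bash
python3 - <<'E'
from h import *
c=snap('wrist','w5');o=get_obs();print(o['tool_pos'],o['tcp_rot'])
im=c['img'][215:305,270:390];cv2.imwrite('pics/z5.png',cv2.resize(im[:,:,::-1],None,fx=6,fy=6))
P=np.array([ray(c,*p,32) for p in [(282,241),(376,241),(376,296),(282,296)]])[:,:2];print(P.round(1),P.mean(0))
R=c['world_from_camera'][:3,:3];print(np.degrees(np.arctan2(*(P[1]-P[0])[::-1])))
E
```

```text
[ 449.73464993 -312.88494242   41.24680511] [ 3.13537189 -0.00845146 -0.28144846]
[[ 440.7 -287.7]
 [ 477.8 -298.6]
 [ 471.9 -322.3]
 [ 433.4 -311. ]] [ 455.94882798 -304.91560492]
-16.30143774804359
```

View pics/z5.png

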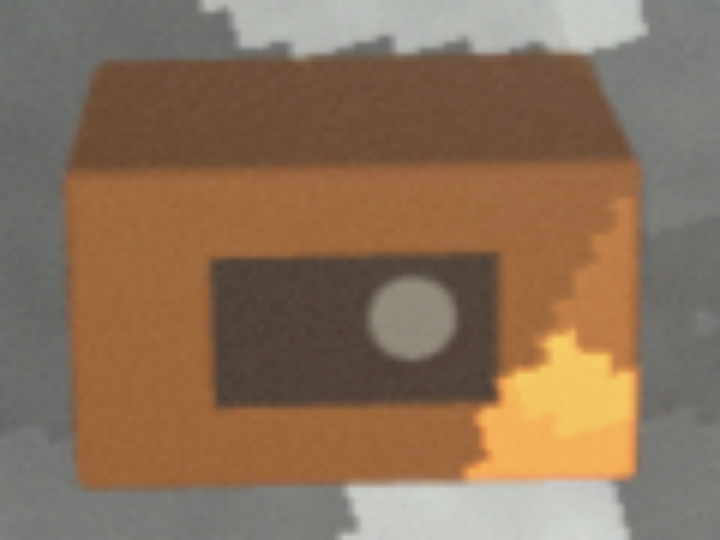

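```bash
python3 -m handwheel '{"translation": [[0.014,0.018,-0.03],[0.014,0.018,-0.03],[0.013,0.017,-0.03],[0,0,-0.01],[0,0,0],[0,0,0],[0,0,0],[0,0,0]], "twist": [0.01,0,0,0,0,0,0,0]}'
```

```text
time: 5.0
tool_pos: [457.1, -304.5, 26.4]
tcp_rot: [3.134, -0.011, -0.264]
contact_force: [-0.3, 0.6, 0.3]
grip_width: 91.9
```

```bash
python3 -m handwheel '{"translation": [[0,0,0],[0,0,0],[0,0,0],[0,0,0],[0,0,0],[0,0,0],[0,0,0],[0,0,0]], "twist": [0,0,0,0,0,0,0,0]}' 255
```

```text
time: 6.0
tool_pos: [457.1, -304.6, 26.5]
tcp_rot: [3.134, -0.011, -0.264]
contact_force: [0.4, -0.6, 0.2]
grip_width: 39.5
```

```bash
python3 -m handwheel '{"translation": [[0,0,0.2],[0,0,0.3],[0.14,0.27,0.2],[0.14,0.3,0.2],[0.14,0.3,0.2],[0.14,0.3,0.1],[0.14,0.3,0.1],[0.14,0.3,0]], "twist": [0,0,0.02,0.02,0.02,0.01,0,0]}'
python3 -m handwheel '{"translation": [[0.1,0.15,0],[0.04,0.05,0],[0,0,0],[0,0,0],[0,0,0],[0,0,0],[0,0,0],[0,0,0]], "twist": [0,0,0,0,0,0,0,0]}'
python3 - <<'E'
from h import *
c=snap('wrist','w6');o=get_obs();print(o['tool_pos'],o['tcp_rot'],o['grip_width'],c['world_from_camera'].round(3).tolist())
E
```

```text
time: 7.0
tool_pos: [583.9, -33.2, 227.6]
tcp_rot: [3.136, -0.011, -0.158]
contact_force: [0.5, -0.0, -1.6]
grip_width: 39.5
time: 8.0
tool_pos: [604.4, -2.9, 227.1]
tcp_rot: [3.135, -0.009, -0.158]
contact_force: [-0.8, -0.6, -0.3]
grip_width: 39.2
[604.40520676  -2.88597535 227.13763765] [ 3.13503591 -0.00935578 -0.15747952] 39.37229504183394 [[0.988, 0.154, 0.033, 613.609], [-0.157, 0.952, 0.263, 67.173], [0.009, -0.265, 0.964, 384.951], [0.0, 0.0, 0.0, 1.0]]
```

View pics/w6.png

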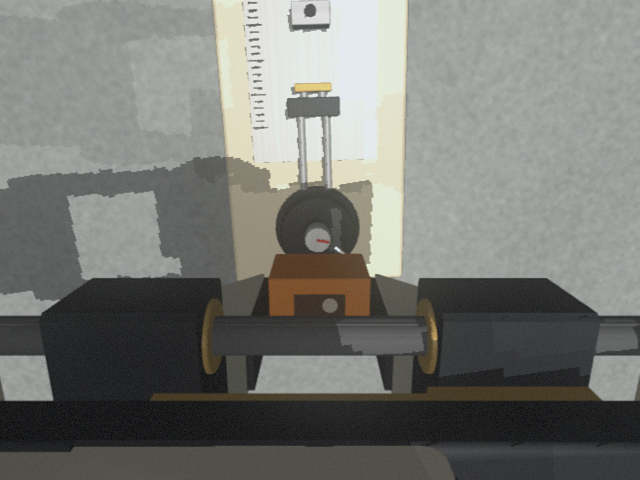

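```bash
python3 - <<'E'
import cv2
a=cv2.imread('pics/w6.png')
cv2.imwrite('pics/z6a.png',cv2.resize(a[0:130,230:390],None,fx=4.5,fy=4.5,interpolation=cv2.INTER_CUBIC))
cv2.imwrite('pics/z6b.png',cv2.resize(a[180:280,225:415],None,fx=4,fy=4,interpolation=cv2.INTER_CUBIC))
E
```

```text
(no output)
```

View pics/z6a.png

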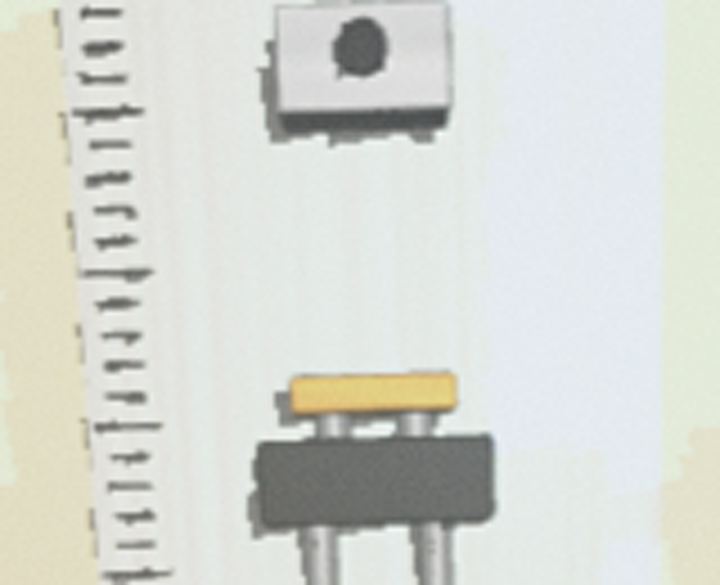

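View pics/z6b.png

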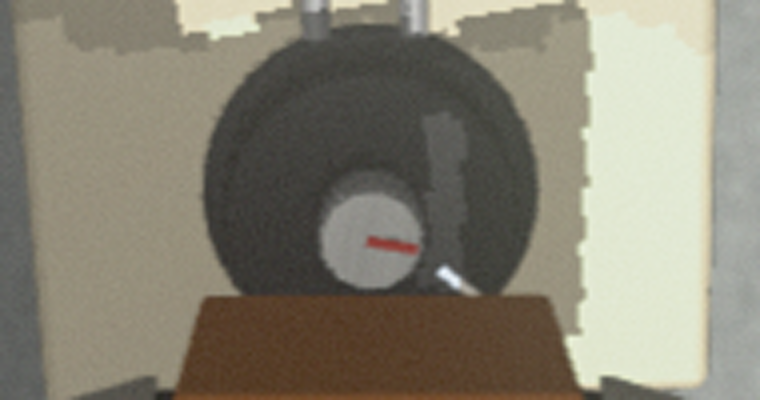

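```bash
python3 - <<'E'
from h import *
c=capture('wrist')
A=lambda x,y,z:ray(c,230+x/4.5-.0,y/4.5,z)[:2]
B=lambda x,y,z:ray(c,225+x/4,180+y/4,z)[:2]
st=[A(278,108,52),A(450,108,52)];stt=[A(275,5,52),A(452,5,52)];jw=[A(291,375,52),A(456,374,52)]
k=B(371,241,71);k2=[B(319,241,71),B(421,241,71)]
print('stop',np.round(st,1).tolist(),np.round(stt,1).tolist());print('jaw',np.round(jw,1).tolist());print('knob',k,k2)
ring=[B(204,190,53-2),B(538,190,51)];print(ring)
sm=np.mean(st,0);jm=np.mean(jw,0);d=sm-jm;print('gap',np.linalg.norm(d),'dir',np.degrees(np.arctan2(-d[0],d[1])))
d=sm-k;print('knob-stop',np.linalg.norm(d),np.degrees(np.arctan2(-d[0],d[1])));d=jm-k;print('knob-jaw',np.linalg.norm(d),np.degrees(np.arctan2(-d[0],d[1])))
T=[A(x,y,35) for x,y in [(143,110),(153,271),(161,425),(172,574)]];print('ticks',np.round(T,1).tolist())
# edges of stage, sides at px
e=[ray(c,217,20,35)[:2],ray(c,236,270,35)[:2],ray(c,407,20,35)[:2],ray(c,401,275,35)[:2]];print(np.round(e,1).tolist())
for l in ['stage','jaw','knob_grip','ring_mark']:
  for r in spot_point('wrist',l)[:2]: print(l,r['score'],w(c,r['position']))
E
```

```text
stop [[607.5, 134.0], [634.6, 129.8]] [[609.6, 148.7], [637.2, 144.3]]
jaw [[602.6, 94.1], [629.6, 90.0]]
knob [601.1463952  -23.07285268] [array([591.23190295, -21.4679274 ]), array([610.68519795, -24.61696258])]
[array([568.4925593 , -12.71436677]), array([635.69504471, -23.57183716])]
gap 40.17753875599705 dir -7.099253791110752
knob-stop 156.2355938104031 -7.327352460564175
knob-jaw 116.05848365906819 -7.406316285840624
ticks [[584.8, 140.6], [581.7, 115.7], [578.2, 90.9], [575.4, 65.8]]
[[552.2, 148.9], [524.7, -48.8], [693.5, 126.6], [667.2, -76.7]]
stage 0.7 [ 6.08598310e+02  5.77760358e+01 -1.92518880e-02]
jaw 0.72 [618.92465732  93.7985946   38.32760997]
jaw 0.5 [602.97702706  -5.25703662 217.58394881]
knob_grip 0.93 [597.88396467 -20.53361932  61.47246065]
ring_mark 0.82 [620.3414458  -39.92783999  48.27413706]
ring_mark 0.16 [600.12474791 -18.44401789  63.10722555]
```

```bash
python3 -m handwheel '{"translation": [[0.024,0.18,0],[0.024,0.25,0],[0.024,0.2,-0.05],[0.015,0.1,-0.2],[0.005,0.02,-0.25],[0,0,-0.25],[0,0,-0.1],[0,0,0]], "twist": [0.01,0.01,0,0,0,0,0,0]}'
python3 -m handwheel '{"translation": [[0,0,0],[0,0,0],[0,0,0],[0,0,0],[0,0,0],[0,0,0],[0,0,0],[0,0,0]], "twist": [0,0,0,0,0,0,0,0]}'
```

```text
time: 9.3
tool_pos: [619.4, 114.1, 97.7]
tcp_rot: [3.136, -0.014, -0.124]
contact_force: [-0.0, 0.4, -0.4]
grip_width: 39.6
time: 10.3
tool_pos: [622.0, 113.9, 102.7]
tcp_rot: [3.137, -0.021, -0.125]
contact_force: [0.2, -0.1, -1.1]
grip_width: 39.4
```

```bash
python3 - <<'E'
from h import *
c=snap('wrist','w7');o=get_obs();print(o['tool_pos'],o['tcp_rot'],o['grip_width'])
E
```

```text
[621.95394959 113.90448741 102.65857805] [ 3.13725313 -0.02138414 -0.12478818] 39.35538148568389
```

View pics/w7.png

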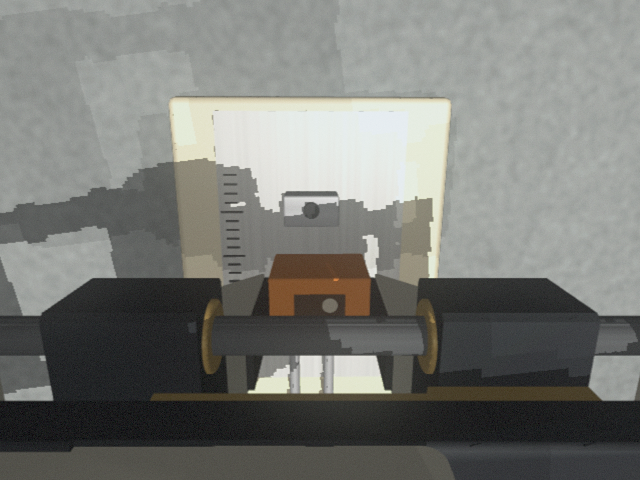

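```bash
python3 - <<'E'
from h import *
import cv2
a=cv2.imread('pics/w7.png');cv2.imwrite('pics/z7.png',cv2.resize(a[180:330,250:390],None,fx=5,fy=4,interpolation=cv2.INTER_CUBIC))
c=capture('wrist');print(c['world_from_camera'].round(3).tolist())
print('stop corners',[ray(c,*p,52)[:2].round(1).tolist() for p in [(284,225),(338,225),(285,193),(338,193)]])
z=get_obs()['tool_pos'][2]-26.5+32
print('block top corners',z,[ray(c,*p,z)[:2].round(1).tolist() for p in [(270,278),(370,278)]])
print('block bottom front',[ray(c,*p,z-32)[:2].round(1).tolist() for p in [(277,254),(363,254)]])
E
```

```text
[[0.992, 0.126, 0.012, 626.965], [-0.125, 0.956, 0.264, 184.149], [0.021, -0.263, 0.965, 260.62], [0.0, 0.0, 0.0, 1.0]]
stop corners [[607.2, 134.3], [634.4, 130.8], [610.1, 150.5], [636.3, 147.1]]
block top corners 108.16405234172848 [[604.2, 127.7], [642.3, 122.6]]
block bottom front [[604.4, 127.0], [643.4, 121.8]]
```

View pics/z7.png

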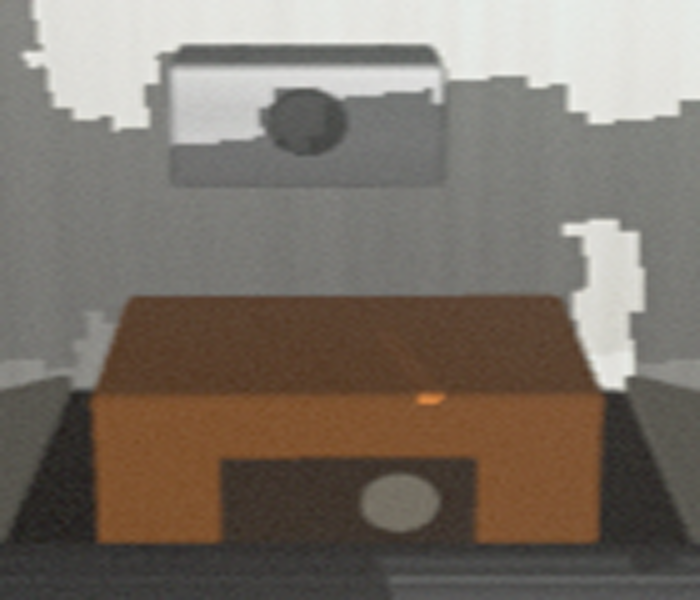

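```bash
python3 -m handwheel '{"translation": [[-0.008,0,-0.06],[-0.008,0,-0.06],[-0.007,0,-0.06],[0,0,-0.05],[0,0,-0.03],[0,0,0],[0,0,0],[0,0,0]], "twist": [0,0,0,0,0,0,0,0]}'
```

```text
time: 11.4
tool_pos: [618.1, 114.0, 61.5]
tcp_rot: [3.137, -0.021, -0.125]
contact_force: [-0.8, -1.1, 1.1]
grip_width: 39.3
```

```bash
python3 -m handwheel '{"translation": [[0,0,0],[0,0,0],[0,0,0],[0,0,0],[0,0,0],[0,0,0],[0,0,0],[0,0,0]], "twist": [0,0,0,0,0,0,0,0]}' 0
python3 -m handwheel '{"translation": [[0,0,0.1],[0,0,0.2],[0,-0.1,0.3],[0,-0.2,0.3],[-0.03,-0.25,0.2],[-0.03,-0.25,0],[-0.03,-0.15,0],[0,0,0]], "twist": [0,0,0,0,0,0,0,0]}'
python3 - <<'E'
from h import *
c=snap('wrist','w8');o=get_obs();print(o['tool_pos'],o['tcp_rot'],o['grip_width'])
E
```

```text
time: 12.4
tool_pos: [618.5, 114.0, 61.2]
tcp_rot: [3.137, -0.022, -0.125]
contact_force: [-0.5, -0.6, 0.1]
grip_width: 91.7
time: 13.4
tool_pos: [604.3, -32.2, 240.8]
tcp_rot: [3.136, -0.032, -0.123]
contact_force: [0.6, 0.3, 0.3]
grip_width: 91.7
[604.4086912  -31.29999757 240.70617916] [ 3.13663523 -0.03157528 -0.12231064] 91.85973317051861
```

View pics/w8.png

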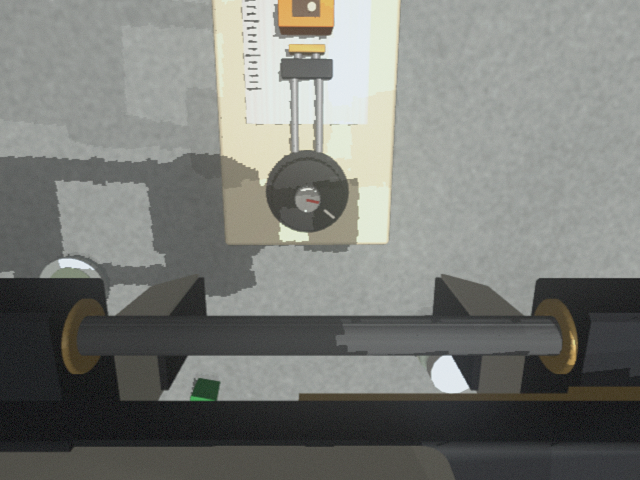

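```bash
python3 - <<'E'
from h import *
c=snap('wrist','w9');o=get_obs();print(o['tool_pos'],o['tcp_rot'])
im=c['img'];cv2.imwrite('pics/z9.png',cv2.resize(im[145:240,260:355,::-1],None,fx=6,fy=6,interpolation=cv2.INTER_CUBIC))
cv2.imwrite('pics/z9b.png',cv2.resize(im[0:90,240:370,::-1],None,fx=6,fy=6,interpolation=cv2.INTER_CUBIC))
np.save('T9.npy',c['world_from_camera'])
for l in ['knob_grip','ring_mark','block_center']:
  for r in spot_point('wrist',l)[:1]: print(l,r['score'],w(c,r['position']))
E
```

```text
[604.40730295 -30.44114091 240.20961585] [ 3.13686696 -0.03084504 -0.12114208]
knob_grip 0.61 [598.87803257 -18.03007423  63.26227481]
ring_mark 0.64 [617.4282806  -41.96590939  49.7988394 ]
block_center 0.85 [ 463.54786336 -232.45384826   17.63453728]
```

View pics/z9.png

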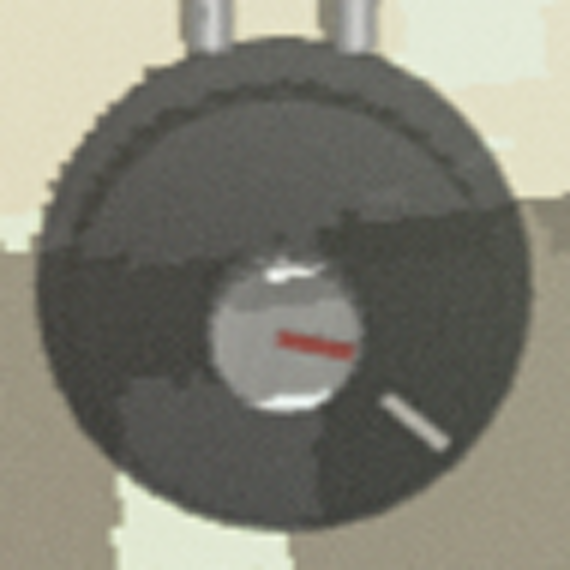

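View pics/z9b.png

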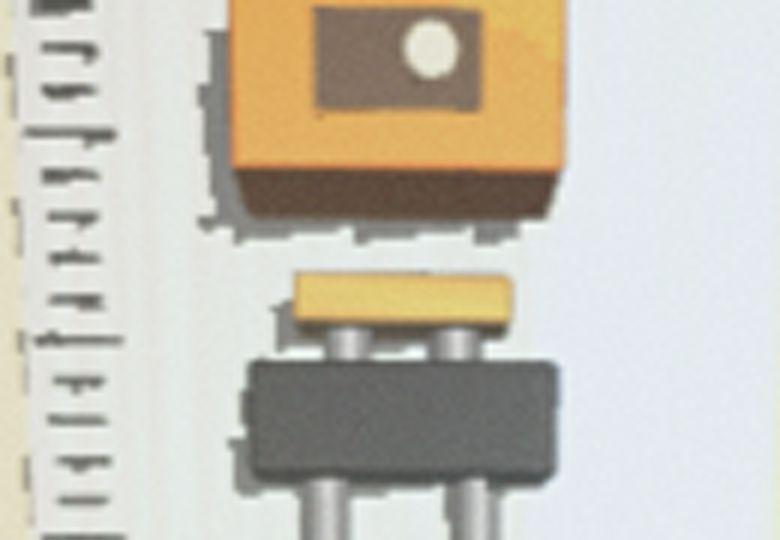

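```bash
python3 - <<'E'
from h import *
c=capture('wrist');c['world_from_camera']=np.load('T9.npy')
B=lambda x,y,z:ray(c,260+x/6,145+y/6,z)[:2]
k=B(286,335,71);print('knob',k,[B(x,335,71)[0] for x in (210,362)],[B(286,y,71)[1] for y in (260,412)])
m=B(415,422,53);r0,r1=B(282,338,71),B(353,352,71)
print('mark',m,np.linalg.norm(m-k),np.degrees(np.arctan2(*(m-k)[::-1])))
m2=[B(388,399,53),B(445,446,53)];print('mark dir',np.degrees(np.arctan2(*(m2[1]-m2[0])[::-1])),m2)
print('red ang',np.degrees(np.arctan2(*(r1-r0)[::-1])),np.degrees(np.arctan2(*(r1-k)[::-1])))
# jaw/knob distance
J=[ray(c,240+x/6,y/6,52)[:2] for x,y in [(293,272),(512,277)]];jm=np.mean(J,0);print('jaw',jm,np.linalg.norm(jm-k))
# ring outer
print(get_obs()['tool_pos'],get_obs()['joint_positions'].round(3))
E
```

```text
knob [601.35934184 -22.65921159] [np.float64(591.5041954046095), np.float64(611.2334375227649)] [np.float64(-12.856717564495383), np.float64(-32.885643344730035)]
mark [617.27668523 -40.59324259] 23.97897596367453 -48.4093528649799
mark dir -47.251535508770445 [array([613.92451851, -36.84882048]), array([621.04862232, -44.55604693])]
red ang -18.691980968410473 -21.810917567414187
jaw [615.97930489  91.90223163] 115.49055196289655
[604.31050808 -29.65352362 239.13839366] [-0.174  0.466  1.297 -0.003  1.349 -0.054]
```

```bash
python3 -m handwheel '{"translation": [[-0.005,0.01,-0.1],[-0.005,0.01,-0.15],[-0.005,0.01,-0.15],[-0.005,0.01,-0.15],[0,0.006,-0.1],[0,0,-0.1],[0,0,0],[0,0,0]], "twist": [0.1,0.11,0.11,0.11,0.11,0.11,0.07,0]}'
python3 -m handwheel '{"translation": [[0,0,0],[0,0,0],[0,0,0],[0,0,0],[0,0,0],[0,0,0],[0,0,0],[0,0,0]], "twist": [0,0,0,0,0,0,0,0]}'
python3 - <<'E'
from h import *
c=snap('wrist','w10');o=get_obs();print(o['tool_pos'],o['tcp_rot'],o['joint_positions'].round(3),o['moment'])
np.save('T10.npy',c['world_from_camera'])
E
```

```text
time: 14.7
tool_pos: [601.2, -15.4, 121.2]
tcp_rot: [-3.141, -0.03, 1.057]
contact_force: [1.1, -0.2, 0.3]
grip_width: 92.0
time: 15.7
tool_pos: [601.5, -14.8, 121.9]
tcp_rot: [3.141, -0.031, 1.053]
contact_force: [-0.6, 0.3, -1.2]
grip_width: 92.2
[601.48506552 -14.77376067 121.86661382] [ 3.14127051 -0.03077607  1.0525124 ] [-0.167  0.568  1.462  0.032  1.101 -1.234] [ 0.02451894 -0.14921894 -0.05054053]
```

View pics/w10.png

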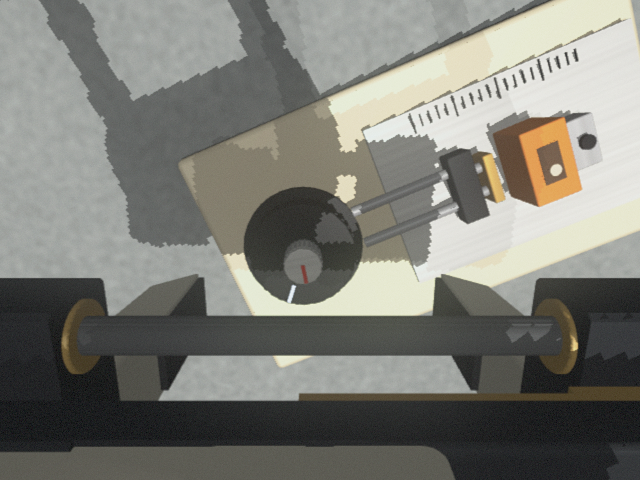

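```bash
python3 - <<'E'
from h import *
import cv2
a=cv2.imread('pics/w10.png');cv2.imwrite('pics/z10.png',cv2.resize(a[180:310,235:370],None,fx=5,fy=4.5,interpolation=cv2.INTER_CUBIC))
c=capture('wrist');c['world_from_camera']=np.load('T10.npy')
k=ray(c,303,266,71);m=ray(c,292,294,53);print(k,m,np.linalg.norm((m-k)[:2]),np.degrees(np.arctan2((m-k)[1],(m-k)[0])))
print(get_obs()['tool_pos'])
E
```

```text
[600.86798202 -22.3473339   71.        ] [617.7807634  -39.69634619  53.        ] 24.2287102756416 -45.72946675524136
[601.4661133  -14.75585196 121.82023239]
```

View pics/z10.png

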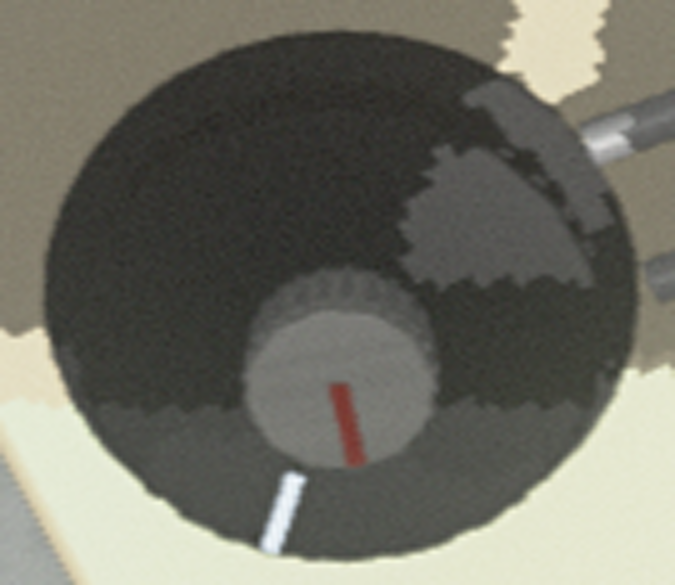

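```bash
python3 -m handwheel '{"translation": [[-0.001,-0.018,-0.06],[-0.001,-0.018,-0.06],[-0.001,-0.016,-0.06],[0,0,-0.06],[0,0,-0.03],[0,0,0],[0,0,0],[0,0,0]], "twist": [0,0,0,0,0,0,0,0]}'
```

```text
time: 16.8
tool_pos: [600.7, -23.1, 77.8]
tcp_rot: [-3.141, -0.03, 1.052]
contact_force: [-0.8, 0.2, -0.0]
grip_width: 91.8
```

```bash
python3 -m handwheel '{"translation": [[0,0,0.007],[0,0,0],[0,0,0],[0,0,0],[0,0,0],[0,0,0],[0,0,0],[0,0,0]], "twist": [0,0,0,0,0,0,0,0]}' 255
python3 - <<'E'
from h import *
c=snap('wrist','w11');o=get_obs();print(o['tool_pos'],o['tcp_rot'],o['contact_force'],o['moment'],o['grip_width'])
E
```

```text
time: 17.8
tool_pos: [601.0, -23.1, 79.6]
tcp_rot: [3.141, -0.031, 1.053]
contact_force: [0.4, 0.2, -0.2]
grip_width: 16.3
[601.01422666 -23.11987871  79.60762854] [ 3.14119738 -0.03082307  1.05254368] [-0.00552301  0.04329787  0.84445085] [-0.00070891 -0.10176694 -0.04920951] 12.550881680267247
```

View pics/w11.png

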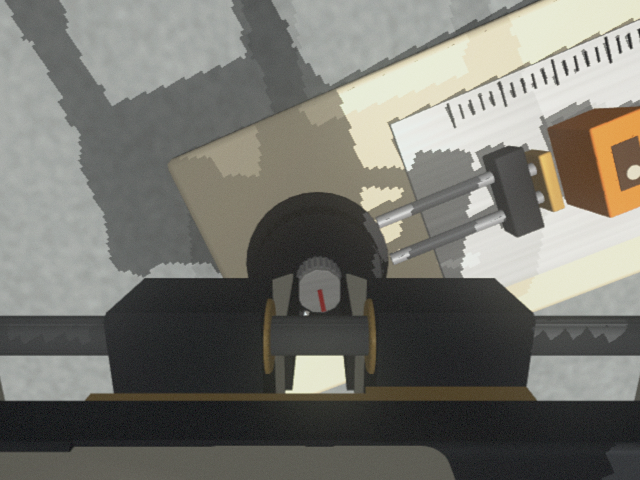

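```bash
python3 - <<'E'
from h import *
c=snap('wrist','w12');s=snap('side','s12');e=snap('scene','e12');o=get_obs();print(o['time'],o['tool_pos'],o['tcp_rot'],o['contact_force'],o['moment'],o['grip_width'])
a=c['img'][240:410,230:410,::-1];b=s['img'][170:260,285:390,::-1];d=e['img'][240:340,290:410,::-1]
R=lambda im:cv2.resize(im,(400,380),interpolation=cv2.INTER_CUBIC)
cv2.imwrite('pics/z12.png',cv2.resize(a,None,fx=4,fy=3.5,interpolation=cv2.INTER_CUBIC))
cv2.imwrite('pics/z12b.png',np.hstack([R(b),R(d)]))
E
```

```text
18.0 [600.99436202 -23.07747782  79.60641924] [ 3.14123298 -0.03080426  1.05257818] [ 0.46015013 -0.67321532  0.63185135] [ 0.0207473  -0.19469432 -0.01259668] 2.0184406951652334
```

View pics/z12.png

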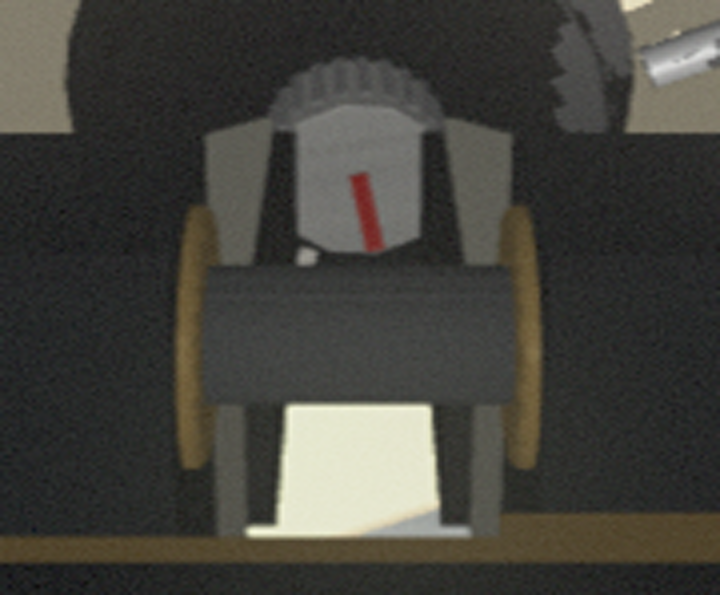

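View pics/z12b.png

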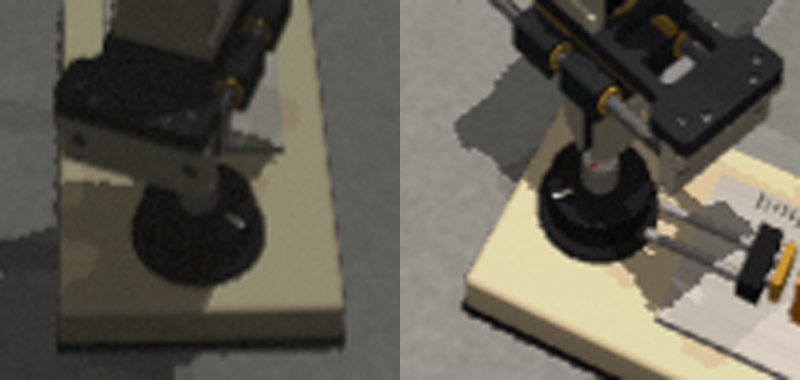

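```bash
python3 - <<'E'
from h import *
c=snap('wrist','w13');s=snap('side','s13');e=snap('scene','e13');o=get_obs();print(o['time'],o['tool_pos'],o['contact_force'],o['moment'],o['grip_width'],o['joint_positions'])
a=c['img'][240:410,230:410,::-1];b=s['img'][170:260,285:390,::-1];d=e['img'][240:340,290:410,::-1]
R=lambda im:cv2.resize(im,(400,380),interpolation=cv2.INTER_CUBIC)
cv2.imwrite('pics/z13.png',np.hstack([R(a),R(d)]))
for p in [(601,-23,79.6),(601,-23,57.6),(601.2,-22.7,71),(601.2,-22.7,53)]: print(p,proj(e,p),proj(s,p),proj(c,p))
E
```

```text
18.15 [600.98942389 -23.10982656  79.58665553] [-0.66494591  0.22588037 -0.11435487] [-0.02697002 -0.13464093  0.03955712] 0.3741521935195969 [-0.18125652  0.61689164  1.5046606   0.03418994  1.00980312 -1.25183958]
(601, -23, 79.6) [350.28486773 277.81025602] [336.63037327 207.22698227] [319.38827973 299.82276658]
(601, -23, 57.6) [349.80169703 285.15843844] [336.49826716 215.39098394] [317.88873777 280.04683252]
(601.2, -22.7, 71) [350.21428865 280.82927694] [336.65235543 210.33876241] [319.60800016 291.57924338]
(601.2, -22.7, 53) [349.8211728  286.78196591] [336.54436817 216.95291863] [318.38949822 276.49404874]
```

View pics/z13.png

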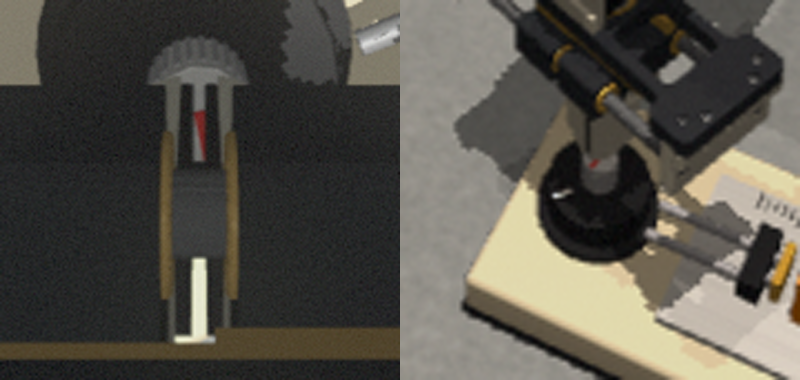

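```bash
python3 -m handwheel '{"translation": [[0,0,0],[0,0,0],[0,0,0],[0,0,0],[0,0,0],[0,0,0],[0,0,0],[0,0,0]], "twist": [0,0,0,0,0,0,0,0]}' 0
python3 - <<'E'
from h import *
c=snap('wrist','w14');s=snap('side','s14');e=snap('scene','e14');o=get_obs();print(o['time'],o['tool_pos'],o['grip_width'])
b=s['img'][150:240,285:390,::-1];d=e['img'][220:320,290:410,::-1]
R=lambda im:cv2.resize(im,(400,380),interpolation=cv2.INTER_CUBIC)
cv2.imwrite('pics/z14.png',np.hstack([R(b),R(d)]))
cv2.imwrite('pics/z14w.png',cv2.resize(c['img'][170:420,50:590,::-1],None,fx=1.45,fy=2))
E
```

```text
time: 19.15
tool_pos: [601.0, -23.1, 79.6]
tcp_rot: [3.141, -0.031, 1.053]
contact_force: [-0.4, 0.7, 0.0]
grip_width: 75.9
19.3 [601.01058276 -23.11466886  79.6164381 ] 87.87065998693684
```

View pics/z14.png

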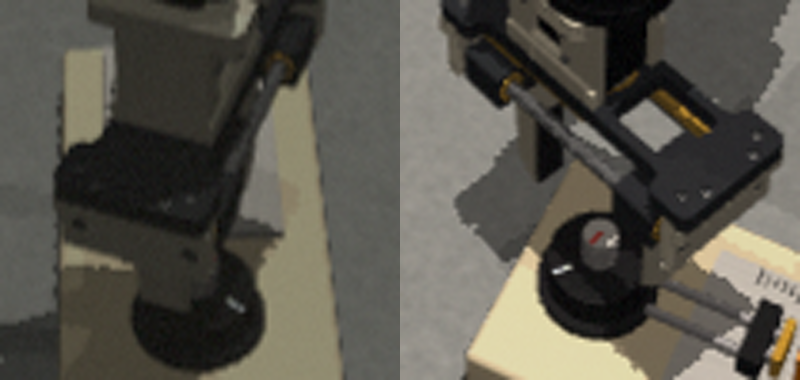

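View pics/z14w.png

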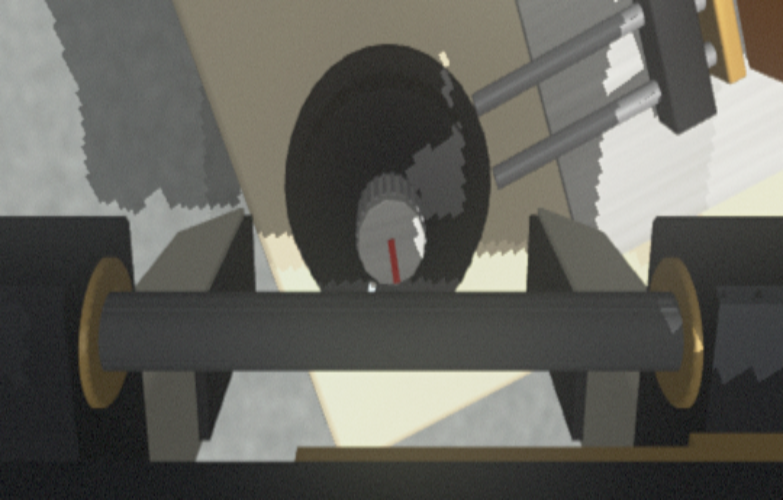

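```bash
python3 -m handwheel '{"translation": [[0,0,-0.03],[0,0,-0.03],[0,0,-0.03],[0,0,-0.005],[0,0,0],[0,0,0],[0,0,0],[0,0,0]], "twist": [0,0,0,0,0,0,0,0]}'
python3 - <<'E'
from h import *
c=snap('wrist','w15');s=snap('side','s15');e=snap('scene','e15');o=get_obs();print(o['time'],o['tool_pos'],o['grip_width'],o['contact_force'])
b=s['img'][150:240,285:390,::-1];d=e['img'][220:320,290:410,::-1]
R=lambda im:cv2.resize(im,(400,380),interpolation=cv2.INTER_CUBIC)
cv2.imwrite('pics/z15.png',np.hstack([R(b),R(d)]))
cv2.imwrite('pics/z15w.png',cv2.resize(c['img'][170:420,50:590,::-1],None,fx=1.45,fy=2))
E
```

```text
time: 20.3
tool_pos: [600.9, -23.1, 64.2]
tcp_rot: [3.141, -0.031, 1.053]
contact_force: [-0.3, 0.2, -0.0]
grip_width: 92.0
20.45 [600.92699645 -23.08653142  64.17167923] 91.97281375326516 [-0.48018613  0.00389787  0.23804061]
```

View pics/z15.png

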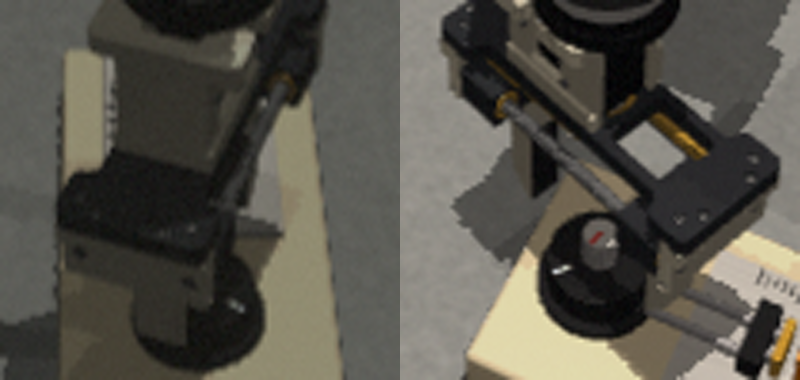

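View pics/z15w.png

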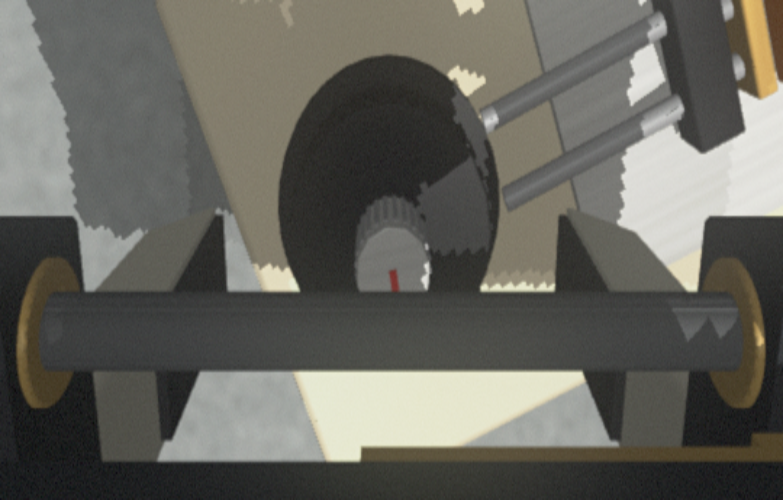

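```bash
python3 - <<'E'
from h import *
s=capture('side');e=capture('scene')
t=np.array([600.9,-23.1]);X=np.array([np.cos(1.053),np.sin(1.053)]);Y=np.array([np.sin(1.053),-np.cos(1.053)])
for z in (42,52,62):
  for sgn in (-1,1):
    print(z,sgn,'side',[proj(s,np.r_[t+sgn*X*a+Y*b,z]).round(1).tolist() for a,b in [(46,-9),(46,9),(55,9),(55,-9)]],'scene',[proj(e,np.r_[t+sgn*X*a+Y*b,z]).round(1).tolist() for a,b in [(46,-9),(46,9),(55,9),(55,-9)]])
for n,(x0,y0,a,b) in {'s15':(300,200,60,50),'e15':(330,255,80,60)}.items():
    im=cv2.imread(f'pics/{n}.png');cv2.imwrite(f'pics/q{n}.png',cv2.resize(im[y0:y0+b,x0:x0+a],None,fx=10,fy=10,interpolation=cv2.INTER_CUBIC))
E
```

```text
42 -1 side [[324.1, 235.0], [332.6, 237.3], [331.0, 240.4], [322.4, 238.1]] scene [[336.9, 274.1], [330.2, 278.7], [327.2, 276.1], [333.9, 271.5]]
42 1 side [[339.9, 205.8], [348.0, 207.8], [349.4, 205.1], [341.3, 203.1]] scene [[369.5, 302.1], [362.7, 307.2], [366.0, 310.1], [372.8, 305.0]]
52 -1 side [[324.0, 231.4], [332.7, 233.7], [331.0, 236.8], [322.4, 234.5]] scene [[337.1, 270.9], [330.3, 275.4], [327.2, 272.8], [334.0, 268.3]]
52 1 side [[340.0, 202.2], [348.1, 204.2], [349.6, 201.5], [341.4, 199.5]] scene [[369.8, 298.9], [363.0, 304.0], [366.4, 306.9], [373.2, 301.8]]
62 -1 side [[324.0, 227.8], [332.7, 230.1], [331.1, 233.2], [322.3, 230.8]] scene [[337.2, 267.6], [330.3, 272.1], [327.3, 269.5], [334.1, 265.0]]
62 1 side [[340.0, 198.6], [348.3, 200.6], [349.7, 197.9], [341.5, 195.9]] scene [[370.2, 295.7], [363.3, 300.7], [366.7, 303.7], [373.6, 298.6]]
```

View pics/qs15.png

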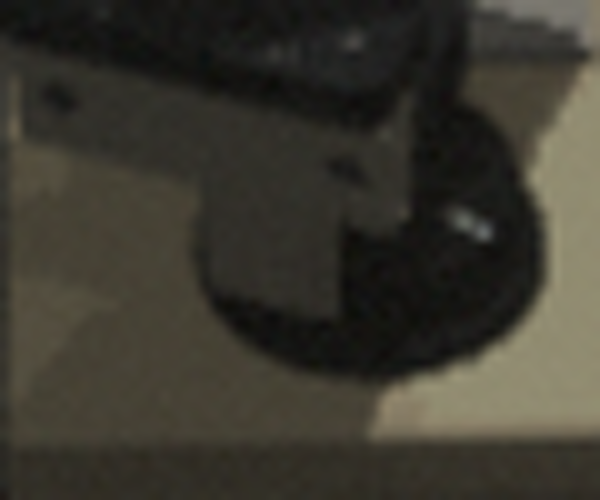

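View pics/qe15.png

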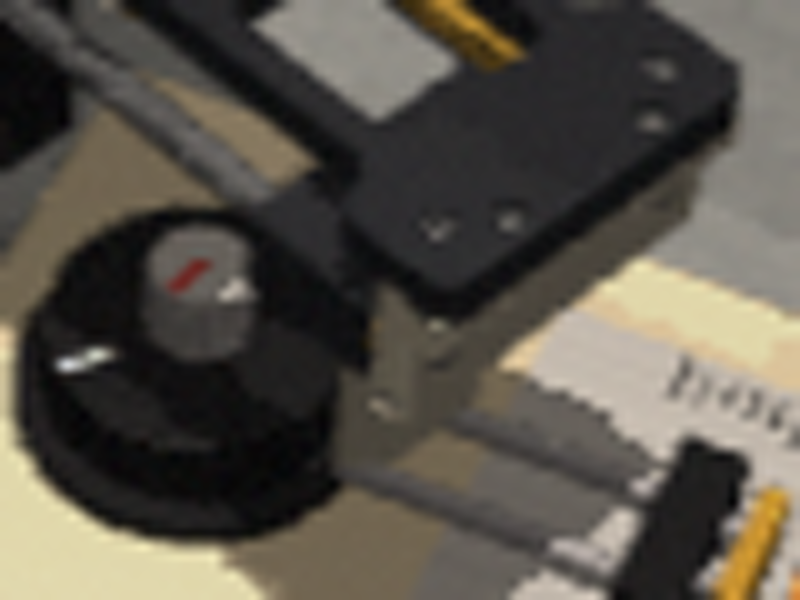

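```bash
python3 -m handwheel '{"translation": [[0,0,-0.01],[0,0,-0.01],[0,0,0],[0,0,0],[0,0,0],[0,0,0],[0,0,0],[0,0,0]], "twist": [0,0,0,0,0,0,0,0]}' 255
python3 -m handwheel '{"translation": [[0,0,0],[0,0,0],[0,0,0],[0,0,0],[0,0,0],[0,0,0],[0,0,0],[0,0,0]], "twist": [0,0,0,0,0,0,0,0]}'
python3 - <<'E'
from h import *
c=snap('wrist','w16');o=get_obs();print(o['time'],o['tool_pos'],o['tcp_rot'],o['grip_width'],o['contact_force'],o['moment'])
E
```

```text
time: 21.55
tool_pos: [601.2, -22.6, 60.9]
tcp_rot: [3.141, -0.032, 1.052]
contact_force: [1.1, 1.6, -0.9]
grip_width: 18.7
time: 22.55
tool_pos: [601.2, -22.6, 60.9]
tcp_rot: [3.141, -0.032, 1.053]
contact_force: [-0.1, 1.4, -0.2]
grip_width: 18.7
22.6 [601.14312028 -22.60184366  60.92704716] [ 3.14143186 -0.03152156  1.05250662] 18.543573766023602 [1.12860888 0.52225631 0.16089797] [ 0.10157956 -0.20436735  0.01885969]
```

View pics/w16.png

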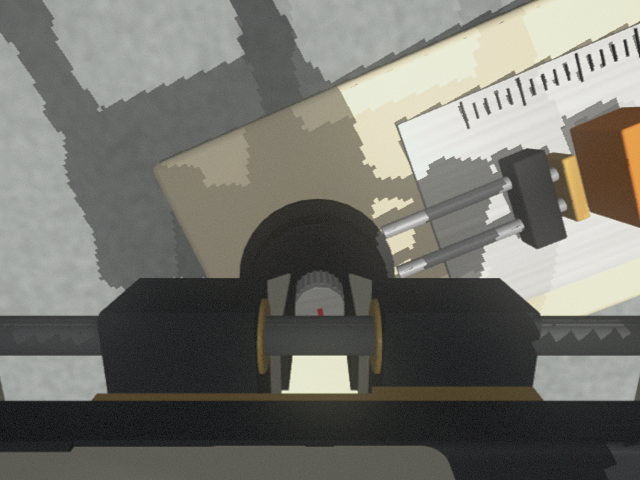

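```bash
python3 -m handwheel '{"translation": [[0,0,0],[0,0,0],[0,0,0],[0,0,0],[0,0,0],[0,0,0],[0,0,0],[0,0,0]], "twist": [-0.05,-0.1,-0.1,-0.1,-0.1,-0.1,-0.1,-0.05]}'
python3 - <<'E'
from h import *
o=get_obs();print(o['time'],o['tool_pos'],o['tcp_rot'],o['dq'][5],o['grip_width'],o['contact_force'],o['moment'])
c=snap('wrist','w17');o=get_obs();print(o['time'],o['tool_pos'],o['tcp_rot'],o['dq'][5],o['grip_width'],o['contact_force'],o['moment'])
E
```

```text
time: 23.6
tool_pos: [601.5, -22.6, 60.9]
tcp_rot: [3.141, -0.032, -0.081]
contact_force: [1.4, 0.1, -0.5]
grip_width: 18.7
23.6 [601.46692435 -22.59533778  60.91166587] [ 3.1405158  -0.03203065 -0.0808306 ] 0.6633381869575213 18.739182873112682 [ 1.42732147  0.11709852 -0.45120456] [ 0.10048287 -0.18213233  0.11463653]
23.65 [601.46479667 -22.60418852  60.92167043] [ 3.14053864 -0.03201246 -0.08346739] -0.1474231098334284 18.481750419810464 [ 0.75972828  0.44144947 -0.15980801] [ 0.02802223 -0.15256477  0.10890403]
```

View pics/w17.png

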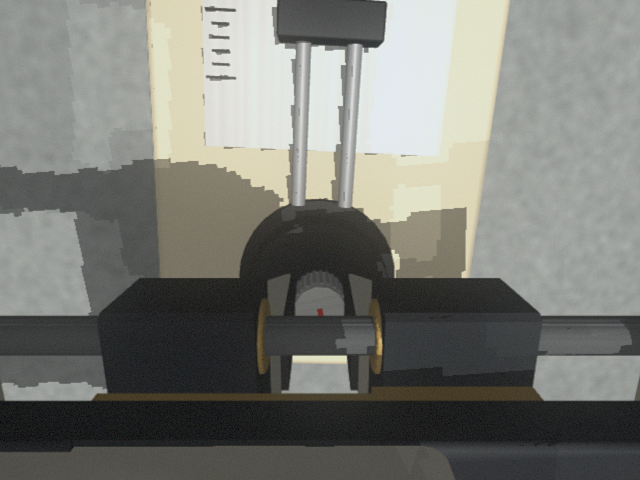

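```bash
python3 -m handwheel '{"translation": [[0,0,0],[0,0,0],[0,0,0],[0,0,0],[0,0,0],[0,0,0],[0,0,0],[0,0,0]], "twist": [-0.05,-0.1,-0.1,-0.1,-0.1,-0.1,-0.1,-0.05]}'
python3 - <<'E'
from h import *
o=get_obs();print(o['time'],o['tool_pos'],o['tcp_rot'],o['joint_positions'][5],o['grip_width'],o['contact_force'],o['moment'])
M=[]
c=snap('wrist','w18');e=snap('scene','e18');s=snap('side','s18')
o=get_obs();print(o['time'],o['tcp_rot'],o['moment'])
d=e['img'][240:340,290:470,::-1];cv2.imwrite('pics/z18.png',cv2.resize(d,None,fx=4.4,fy=4.4,interpolation=cv2.INTER_CUBIC))
E
```

```text
time: 24.65
tool_pos: [601.6, -22.9, 60.9]
tcp_rot: [3.14, -0.033, -1.206]
contact_force: [0.5, 0.4, -0.5]
grip_width: 18.5
24.65 [601.58664539 -22.87099264  60.89672907] [ 3.13995966 -0.03251747 -1.20584701] 1.0759106479593379 18.463237910062524 [ 0.52042725  0.37823255 -0.50434152] [ 0.16592635 -0.08012049  0.18863185]
24.8 [ 3.14006353 -0.03248325 -1.20161746] [ 0.11680199 -0.06526688 -0.00038246]
```

View pics/z18.png

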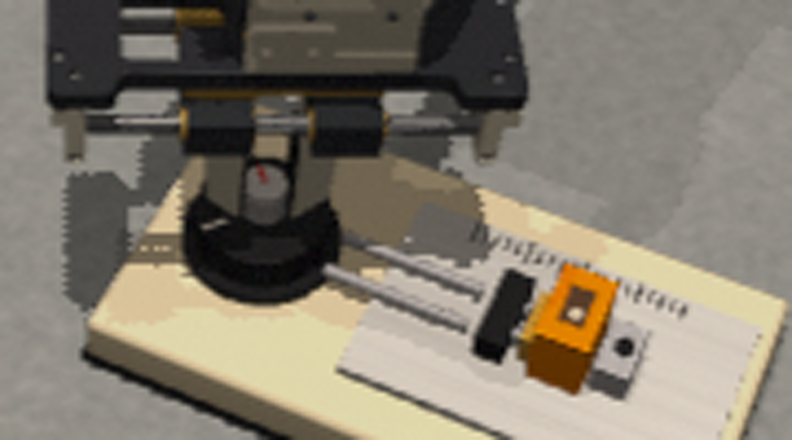

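View pics/w18.png

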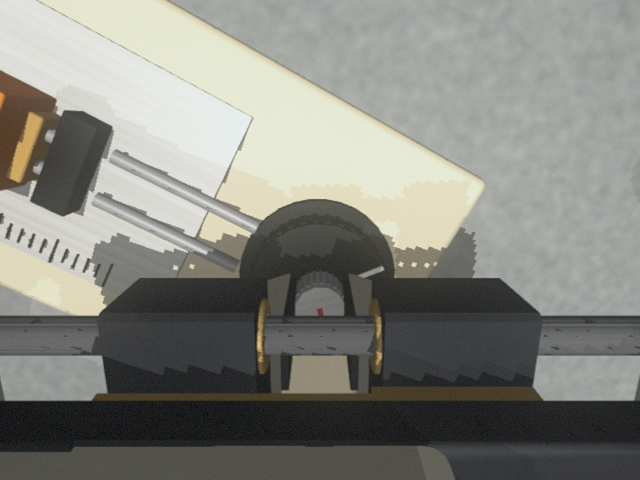

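```bash
cat > mz.py <<'E'
from h import *
import sys
M=[];Y=[];Tq=[]
for i in range(int(sys.argv[1])):
    c=capture('wrist');o=get_obs();M.append(o['moment'][2]);Y.append(o['tcp_rot'][2]);Tq.append(o['tau'][5])
print('t',o['time'],'turned',1.0525-np.mean(Y),'mz',np.round(M,3),np.mean(M).round(3),'tau6',np.round(Tq,3),o['grip_width'])
cv2.imwrite('pics/%s.png'%sys.argv[2],c['img'][:,:,::-1])
E
python3 mz.py 6 m0
python3 -m handwheel '{"translation": [[0,0,0],[0,0,0],[0,0,0],[0,0,0],[0,0,0],[0,0,0],[0,0,0],[0,0,0]], "twist": [-0.02,-0.02,-0.02,-0.02,-0.02,-0.02,-0.02,-0.02]}'; python3 mz.py 4 m1
```

```text
t 25.1 turned 2.25490232069481 mz [0.016 0.032 0.08  0.067 0.094 0.04 ] 0.055 tau6 [0.098 0.067 0.051 0.05  0.055 0.061] 18.983140079730497
time: 26.1
tool_pos: [601.5, -23.0, 60.9]
tcp_rot: [3.14, -0.033, -1.471]
contact_force: [0.3, 0.8, -0.1]
grip_width: 19.1
t 26.3 turned 2.522559115631359 mz [0.08  0.095 0.125 0.125] 0.106 tau6 [-0.041  0.345  0.177  0.094] 18.602674519238835
```

```bash
python3 mz.py 4 m1b; python3 - <<'E'
import cv2,numpy as np
a=cv2.imread('pics/m0.png')[60:300,0:200];b=cv2.imread('pics/m1b.png')[60:300,0:200]
cv2.imwrite('pics/zm.png',cv2.resize(np.hstack([a,b]),None,fx=2,fy=2,interpolation=cv2.INTER_CUBIC))
E
```

```text
t 26.5 turned 2.521248087240145 mz [0.042 0.065 0.036 0.098] 0.06 tau6 [0.065 0.056 0.057 0.059] 18.682111632583535
```

View pics/zm.png

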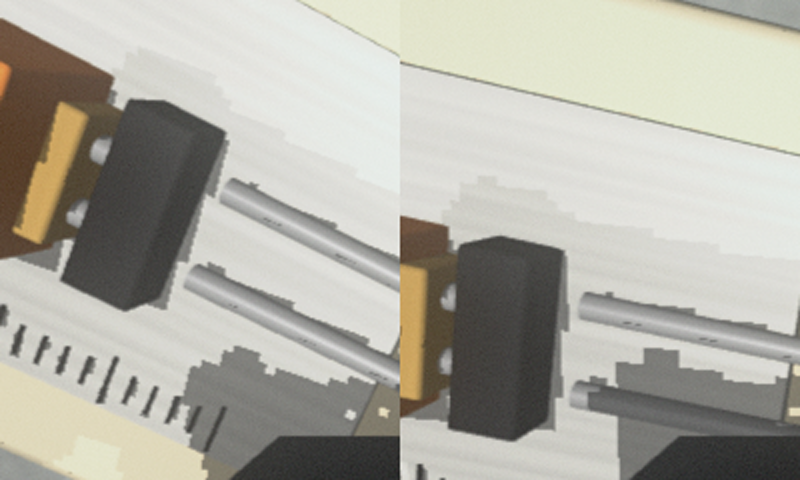

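```bash
python3 -m handwheel '{"translation": [[0,0,0],[0,0,0],[0,0,0],[0,0,0],[0,0,0],[0,0,0],[0,0,0],[0,0,0]], "twist": [-0.02,-0.02,-0.02,0,0,0,0,0]}'; python3 mz.py 2 m2
```

```text
time: 27.5
tool_pos: [601.6, -23.0, 60.9]
tcp_rot: [3.14, -0.033, -1.57]
contact_force: [0.2, 0.1, -0.2]
grip_width: 18.5
t 27.6 turned 2.622025244109591 mz [0.061 0.007] 0.034 tau6 [0.086 0.087] 18.537081366657937
```

```bash
python3 -m handwheel '{"translation": [[0,0,0],[0,0,0],[0,0,0],[0,0,0],[0,0,0],[0,0,0],[0,0,0],[0,0,0]], "twist": [-0.02,-0.02,-0.02,0,0,0,0,0]}'; python3 mz.py 2 m3
```

```text
time: 28.6
tool_pos: [601.5, -23.0, 60.9]
tcp_rot: [3.14, -0.033, -1.67]
contact_force: [-0.4, 0.4, -0.0]
grip_width: 18.8
t 28.7 turned 2.722907597367071 mz [0.125 0.046] 0.086 tau6 [0.112 0.113] 18.28141368916486
```

```bash
python3 -m handwheel '{"translation": [[0,0,0],[0,0,0],[0,0,0],[0,0,0],[0,0,0],[0,0,0],[0,0,0],[0,0,0]], "twist": [0,0,0,0,0,0,0.03,0.05]}' 0
python3 -m handwheel '{"translation": [[0,0,0],[0,0,0],[0,0,0],[0,0,0],[0,0,0],[0,0,0],[0,0,0],[0,0,0]], "twist": [0.08,0.08,0.05,0,0,0,0,0]}'
python3 mz.py 1 m4; python3 - <<'E'
import cv2,numpy as np
a=cv2.imread('pics/m0.png')[60:300,0:200];b=cv2.imread('pics/m4.png')[60:300,0:200]
cv2.imwrite('pics/zm4.png',cv2.resize(np.hstack([a,b]),None,fx=2,fy=2,interpolation=cv2.INTER_CUBIC))
E
```

```text
time: 29.7
tool_pos: [601.4, -23.2, 60.9]
tcp_rot: [3.14, -0.033, -1.542]
contact_force: [-0.6, 0.1, 0.4]
grip_width: 90.7
time: 30.7
tool_pos: [601.4, -23.1, 60.9]
tcp_rot: [3.14, -0.033, -1.205]
contact_force: [0.2, -0.8, -0.7]
grip_width: 92.1
t 30.75 turned 2.2574361159581704 mz [-0.018] -0.018 tau6 [0.005] 92.00696704318057
```

View pics/zm4.png

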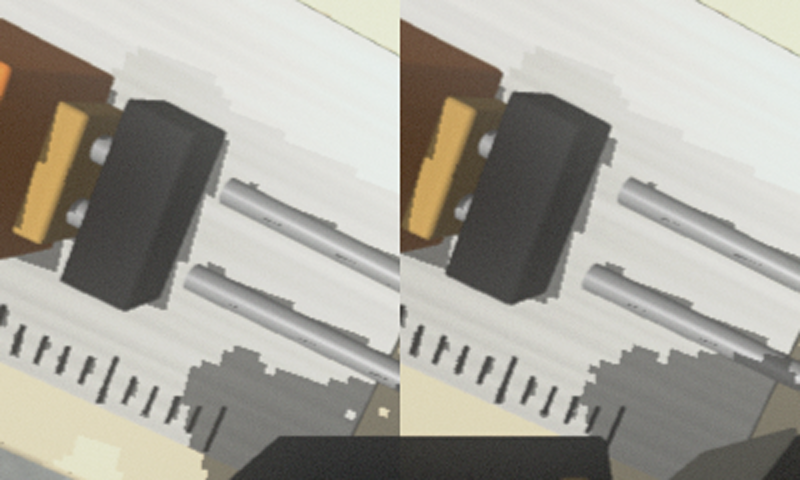

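View pics/m4.png

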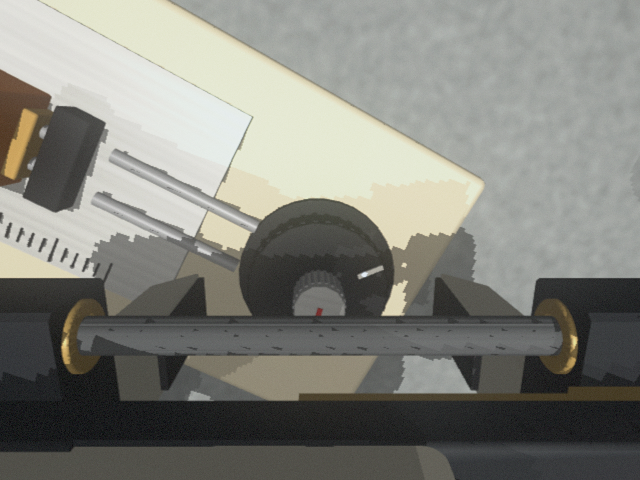

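```bash
python3 - <<'E'
import cv2,numpy as np
a=cv2.imread('pics/m0.png').astype(np.float32);b=cv2.imread('pics/m4.png').astype(np.float32)
# background check via ruler & rods
def ecc(box,ch=None):
    x0,y0,x1,y1=box
    A=cv2.cvtColor(a.astype(np.uint8),cv2.COLOR_BGR2GRAY) if ch is None else ch(a); B=cv2.cvtColor(b.astype(np.uint8),cv2.COLOR_BGR2GRAY) if ch is None else ch(b)
    W=np.float32([[1,0,0],[0,1,0]]); m=np.zeros(A.shape,np.uint8);m[y0:y1,x0:x1]=1
    cc,W=cv2.findTransformECC(A,B,W,cv2.MOTION_TRANSLATION,(3,200,1e-6),m,3); return cc,W[:,2]
print('ruler',ecc((5,165,75,195)))
print('plate edge',ecc((195,95,250,180)))
print('carriage',ecc((28,103,112,218)))
yel=lambda im:(np.clip(im[:,:,2]-im[:,:,0],0,120)).astype(np.float32)
print('jaw',ecc((3,108,44,184)), ecc((3,108,44,184),yel))
# yellow mask centroids / line fits
for n,im in(('m0',a),('m4',b)):
    m=((im[:,:,2]-im[:,:,0]>70)&(im[:,:,2]>180)).astype(np.uint8);m[:, 60:]=0;m[:105]=0;m[186:]=0
    cs,_=cv2.findContours(m,0,2);c=max(cs,key=cv2.contourArea);print(n,cv2.minAreaRect(c),cv2.contourArea(c))
E
```

```text
ruler (0.9446828853945368, array([-6.9659643, -2.6101708], dtype=float32))
plate edge (0.9970640142228117, array([-0.8737407, -0.3181894], dtype=float32))
carriage (0.9744727678422406, array([-6.73024 , -3.122858], dtype=float32))
jaw (0.9794230078918253, array([-6.325856, -2.391995], dtype=float32)) (0.9973252615435986, array([-6.1157804, -2.4049869], dtype=float32))
m0 ((24.200727462768555, 146.07298278808594), (13.755157470703125, 68.69035339355469), 19.983104705810547) 753.5
m4 ((18.07891082763672, 143.52806091308594), (13.693519592285156, 69.03292846679688), 19.5731258392334) 749.0
```

```bash
python3 - <<'E'
import cv2,numpy as np
A0=cv2.imread('pics/m0.png');B0=cv2.imread('pics/m4.png')
A=cv2.cvtColor(A0,cv2.COLOR_BGR2GRAY);B=cv2.cvtColor(B0,cv2.COLOR_BGR2GRAY)
def ecc(P,Q,box,init=(0,0)):
    x0,y0,x1,y1=box;W=np.float32([[1,0,init[0]],[0,1,init[1]]]);m=np.zeros(P.shape,np.uint8);m[y0:y1,x0:x1]=1
    cc,W=cv2.findTransformECC(P,Q,W,cv2.MOTION_TRANSLATION,(3,300,1e-7),m,3);return round(cc,3),W[:,2]
for n,bx in dict(rods=(120,150,180,190),stage_edge=(200,10,480,180),platecorner=(225,105,255,140),ring=(260,200,380,240),ruler=(5,215,60,250),ruler2=(0,210,115,275),rodend=(105,145,150,175)).items(): print(n,ecc(A,B,bx))
# edge profiles perpendicular to jaw: direction of motion u
u=np.array([-np.cos(np.radians(20)),-np.sin(np.radians(20))]) if 0 else None
E
```

```text
rods (0.997, array([-0.9213011 , -0.29313326], dtype=float32))
stage_edge (1.0, array([-0.7421804, -0.6179693], dtype=float32))
platecorner (0.993, array([-0.7702647 , -0.66132927], dtype=float32))
ring (0.999, array([-0.5356872 , -0.27489212], dtype=float32))
ruler (0.995, array([-0.58717144, -0.0498449 ], dtype=float32))
ruler2 (0.949, array([-0.5624533 , -0.20189889], dtype=float32))
rodend (0.927, array([-0.96226484, -0.26162675], dtype=float32))
```

```bash
python3 -m handwheel '{"translation": [[0,0,0],[0,0,0],[0,0,0],[0,0,0],[0,0,0],[0,0,0],[0,0,0],[0,0,0]], "twist": [0,0,0,0,0,0,0,0]}' 255
python3 -m handwheel '{"translation": [[0,0,0],[0,0,0],[0,0,0],[0,0,0],[0,0,0],[0,0,0],[0,0,0],[0,0,0]], "twist": [0,0,0,0,-0.02,-0.02,-0.02,0]}'
python3 mz.py 3 m5
```

```text
time: 31.75
tool_pos: [601.3, -23.0, 60.9]
tcp_rot: [3.14, -0.033, -1.205]
contact_force: [-0.8, 0.3, -0.4]
grip_width: 18.9
time: 32.75
tool_pos: [601.3, -23.0, 60.9]
tcp_rot: [3.139, -0.033, -1.306]
contact_force: [0.1, 0.8, 1.5]
grip_width: 19.0
t 32.9 turned 2.357544741954376 mz [0.165 0.137 0.104] 0.135 tau6 [0.191 0.17  0.143] 18.715179095909217
```

```bash
python3 -m handwheel '{"translation": [[0,0,0],[0,0,0],[0,0,0],[0,0,0],[0,0,0],[0,0,0],[0,0,0],[0,0,0]], "twist": [0,0,0,0,0,0.03,0.034,0]}' 0
python3 mz.py 3 m6
cat > cmp.py <<'E'
import cv2,numpy as np,sys
def load(n): return cv2.imread(f'pics/{n}.png')
def ecc(P,Q,box,init=(0,0)):
    x0,y0,x1,y1=box;W=np.float32([[1,0,init[0]],[0,1,init[1]]]);m=np.zeros(P.shape,np.uint8);m[y0:y1,x0:x1]=1
    cc,W=cv2.findTransformECC(P,Q,W,cv2.MOTION_TRANSLATION,(3,300,1e-7),m,3);return round(cc,3),W[:,2]
g=lambda im:cv2.cvtColor(im,cv2.COLOR_BGR2GRAY)
def yel(im): im=im.astype(np.float32);return np.clip(im[:,:,2]-im[:,:,0],0,120)
def run(p,q):
    a,b=load(p),load(q)
    r=ecc(g(a),g(b),(120,150,180,190));ru=ecc(g(a),g(b),(5,215,60,250));c=ecc(g(a),g(b),(28,103,112,218));j=ecc(yel(a),yel(b),(3,108,44,184))
    u=np.array([-.925,-.38]);S=lambda x:round(float(x[1]@u),2)
    print(p,q,'rods',S(r),'ruler',S(ru),'carr',S(c),'jaw',S(j),'cc',r[0],c[0],j[0],'carr-jaw px',round(S(c)-S(j),2))
for i in range(1,len(sys.argv)-1,2): run(sys.argv[i],sys.argv[i+1])
E
python3 cmp.py m0 m4 m4 m6 m0 m6
```

```text
time: 33.9
tool_pos: [601.4, -23.1, 60.9]
tcp_rot: [3.14, -0.033, -1.203]
contact_force: [0.3, 0.9, -0.2]
grip_width: 90.9
t 34.05 turned 2.2556469323092565 mz [-0.058 -0.016 -0.004] -0.026 tau6 [-0.094 -0.035 -0.001] 91.80537711894328
m0 m4 rods 0.96 ruler 0.56 carr 7.41 jaw 6.57 cc 0.997 0.974 0.997 carr-jaw px 0.84
m4 m6 rods -0.04 ruler 0.07 carr 0.7 jaw -0.03 cc 0.997 0.989 0.999 carr-jaw px 0.73
m0 m6 rods 1.0 ruler 0.66 carr 8.62 jaw 6.52 cc 0.996 0.967 0.996 carr-jaw px 2.1
```

```bash
python3 - <<'E'
import cv2,numpy as np
A=[cv2.imread(f'pics/{n}.png') for n in('m0','m4','m6')]
k=[cv2.resize(a[265:320,285:355],None,fx=3.8,fy=3.8,interpolation=cv2.INTER_CUBIC) for a in A]
j=[cv2.resize(a[100:220,0:117],None,fx=2.27,fy=2.27,interpolation=cv2.INTER_CUBIC) for a in A]
k=[cv2.resize(x,(266,209)) for x in k]; j=[cv2.resize(x,(266,272)) for x in j]
cv2.imwrite('pics/zk.png',np.vstack([np.hstack(k),np.hstack(j)]))
# carriage right-side edge: dark->light profile along motion direction; sample many parallel lines
u=np.array([-.925,-.38]);v=np.array([-.38,.925])
from scipy.ndimage import map_coordinates as mc
def edge(im,p0,L,n,thr=None):
    g=cv2.cvtColor(im,cv2.COLOR_BGR2GRAY).astype(float);P=[]
    t=np.arange(-L,L,.1)
    prof=np.mean([mc(g,[p0[1]+t*u[1]+s*v[1],p0[0]+t*u[0]+s*v[0]],order=1) for s in np.linspace(-n,n,21)],0)
    return t,prof
for i,im in enumerate(A):
    t,p=edge(im,np.array([40.,150.]),45,8)
    d=np.gradient(cv2.GaussianBlur(p.reshape(1,-1),(0,0),8).ravel());
    idx=[q for q in range(1,len(d)-1) if abs(d[q])>abs(d[q-1]) and abs(d[q])>=abs(d[q+1]) and abs(d[q])>.6]
    print(['m0','m4','m6'][i],[(round(t[q],1),round(d[q],1)) for q in idx])
E
```

```text
m0 [(np.float64(7.9), np.float64(2.5)), (np.float64(20.4), np.float64(-1.1)), (np.float64(23.6), np.float64(-2.5)), (np.float64(41.6), np.float64(-1.0))]
m4 [(np.float64(14.4), np.float64(2.5)), (np.float64(27.2), np.float64(-1.2)), (np.float64(30.2), np.float64(-2.4)), (np.float64(42.8), np.float64(-0.9))]
m6 [(np.float64(14.4), np.float64(2.4)), (np.float64(30.1), np.float64(-2.4)), (np.float64(42.6), np.float64(-0.9))]
```

View pics/zk.png

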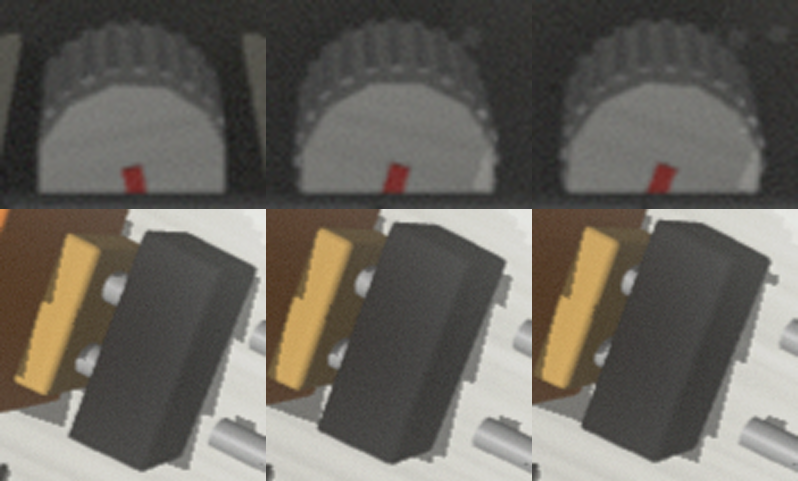

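```bash
python3 - <<'E'
import cv2,numpy as np
from scipy.ndimage import map_coordinates as mc
A={n:cv2.imread(f'pics/{n}.png') for n in('m0','m4','m6')}
u=np.array([-.925,-.38]);v=np.array([-.38,.925])
def peaks(im,p0,L,n,th=.5,sg=8):
    g=cv2.cvtColor(im,cv2.COLOR_BGR2GRAY).astype(float);t=np.arange(-L,L,.05)
    prof=np.mean([mc(g,[p0[1]+t*u[1]+s*v[1],p0[0]+t*u[0]+s*v[0]],order=1) for s in np.linspace(-n,n,21)],0)
    d=np.gradient(cv2.GaussianBlur(prof.reshape(1,-1),(0,0),sg*2).ravel())*2
    return [(round(t[q],2),round(d[q],1)) for q in range(1,len(d)-1) if abs(d[q])>abs(d[q-1]) and abs(d[q])>=abs(d[q+1]) and abs(d[q])>th]
for name,p0,n in [('front low',(30.,193.),4),('front mid',(38.,172.),5),('back up',(104.,130.),4),('back mid',(95.,155.),5),('pin up',(48.,135.),2),('pin lo',(38.,162.),2)]:
    print(name)
    for k,im in A.items(): print('  ',k,peaks(im,np.array(p0),14,n))
E
```

```text
front low
   m0 [(np.float64(-1.85), np.float64(5.1)), (np.float64(1.75), np.float64(-2.8))]
   m4 [(np.float64(6.15), np.float64(2.7))]
   m6 [(np.float64(7.8), np.float64(2.1))]
front mid
   m0 [(np.float64(-1.7), np.float64(2.4)), (np.float64(6.3), np.float64(-1.7)), (np.float64(12.75), np.float64(1.9))]
   m4 [(np.float64(6.8), np.float64(2.4)), (np.float64(12.45), np.float64(-1.7))]
   m6 [(np.float64(8.1), np.float64(2.2)), (np.float64(12.35), np.float64(-1.4))]
back up
   m0 [(np.float64(-9.95), np.float64(-3.0)), (np.float64(-6.95), np.float64(-2.1))]
   m4 [(np.float64(-4.0), np.float64(-2.3)), (np.float64(1.15), np.float64(-2.8))]
   m6 [(np.float64(-4.0), np.float64(-1.8)), (np.float64(1.75), np.float64(-2.8))]
back mid
   m0 [(np.float64(-11.85), np.float64(-1.2)), (np.float64(-6.65), np.float64(-2.8))]
   m4 [(np.float64(-1.6), np.float64(-3.0)), (np.float64(2.15), np.float64(-2.1))]
   m6 [(np.float64(-1.9), np.float64(-3.0)), (np.float64(3.2), np.float64(-2.1))]
pin up
   m0 [(np.float64(-5.4), np.float64(4.2)), (np.float64(2.95), np.float64(-3.7)), (np.float64(10.0), np.float64(2.4))]
   m4 [(np.float64(3.25), np.float64(4.2)), (np.float64(9.5), np.float64(-3.7))]
   m6 [(np.float64(4.55), np.float64(4.1)), (np.float64(9.3), np.float64(-3.5))]
pin lo
   m0 [(np.float64(-5.25), np.float64(3.2)), (np.float64(-0.7), np.float64(-2.1)), (np.float64(9.95), np.float64(2.4))]
   m4 [(np.float64(3.1), np.float64(2.9)), (np.float64(5.85), np.float64(-1.8))]
   m6 [(np.float64(4.1), np.float64(2.0)), (np.float64(6.85), np.float64(-0.9))]
```

```bash
python3 - <<'E'
from h import *
c=capture('wrist');np.save('T_m.npy',c['world_from_camera']);print(get_obs()['time'])
ya=np.radians(-7.35);Y=np.array([-np.sin(ya),np.cos(ya),0]);X=np.array([np.cos(ya),np.sin(ya),0])
u=np.array([-.925,-.38])
for z in (45,52,57,62,67):
    P=ray(c,20,145,z);q0=proj(c,P);q1=proj(c,P+Y);q2=proj(c,P+28*X);d=q1-q0
    P2=ray(c,45,150,z);d2=proj(c,P2+Y)-proj(c,P2)
    print(z,P.round(1),'px/mm jaw',d.round(2),(d@u).round(3),'28mm len',np.linalg.norm(q2-q0).round(1),'carr',(d2@u).round(3))
E
```

```text
34.1
45 [615.2 108.4  45. ] px/mm jaw [-2.51 -1.23] 2.785 28mm len 70.4 carr 2.748
52 [617.1 104.3  52. ] px/mm jaw [-2.61 -1.28] 2.902 28mm len 73.4 carr 2.864
57 [618.5 101.4  57. ] px/mm jaw [-2.69 -1.32] 2.991 28mm len 75.8 carr 2.952
62 [620.   98.5  62. ] px/mm jaw [-2.78 -1.36] 3.087 28mm len 78.3 carr 3.046
67 [621.4  95.6  67. ] px/mm jaw [-2.87 -1.41] 3.188 28mm len 81.0 carr 3.147
```

```bash
python3 -m handwheel '{"translation": [[0,0,0.05],[0,0,0.15],[0,0,0.25],[0,-0.05,0.25],[0,-0.05,0.25],[0,0,0.1],[0,0,0],[0,0,0]], "twist": [0,0,0.1,0.11,0.11,0.11,0.1,0.05]}'
python3 -m handwheel '{"translation": [[0,0,0],[0,0,0],[0,0,0],[0,0,0],[0,0,0],[0,0,0],[0,0,0],[0,0,0]], "twist": [0.1,0.05,0,0,0,0,0,0]}'
python3 - <<'E'
from h import *
c=snap('wrist','w20');np.save('T20.npy',c['world_from_camera']);e=snap('scene','e20');s=snap('side','s20');o=get_obs();print(o['tool_pos'],o['tcp_rot'],o['time'])
cv2.imwrite('pics/z20e.png',cv2.resize(e['img'][180:380,140:480,::-1],None,fx=2.3,fy=2.3))
E
```

```text
time: 35.1
tool_pos: [601.0, -38.4, 228.2]
tcp_rot: [3.137, -0.04, -0.264]
contact_force: [0.0, -0.2, -0.9]
grip_width: 92.0
time: 36.1
tool_pos: [601.0, -38.4, 230.8]
tcp_rot: [3.137, -0.042, -0.026]
contact_force: [0.2, -0.0, -0.3]
grip_width: 91.5
[600.99150247 -38.35565243 230.8024039 ] [ 3.13661385 -0.04243227 -0.02574997] 36.25
```

View pics/w20.png

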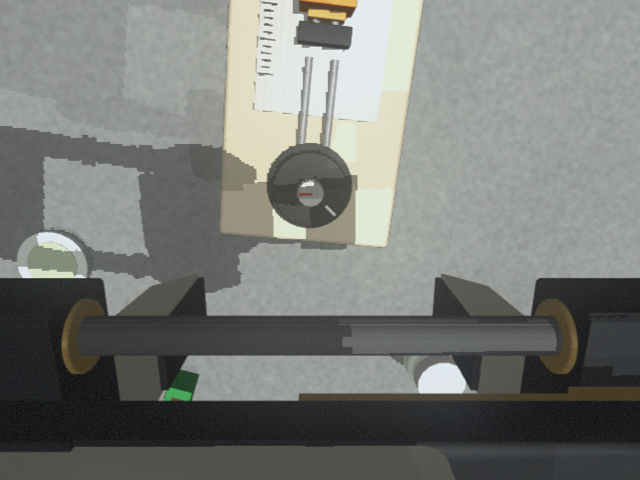

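View pics/z20e.png

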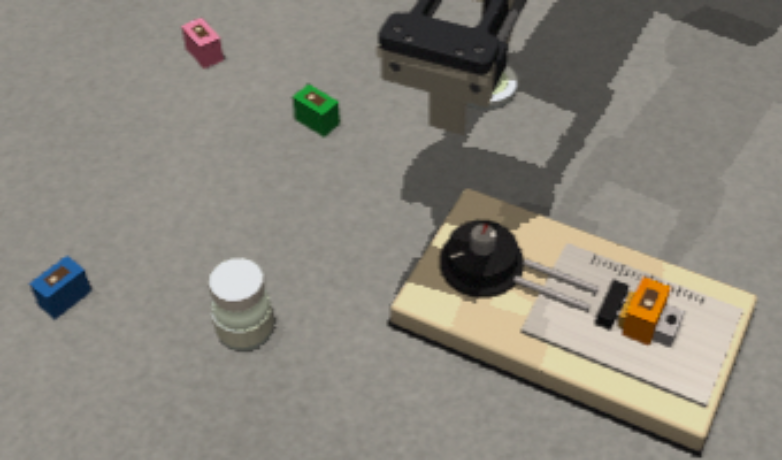

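```bash
python3 -m handwheel '{"translation": [[0.02,0.1,-0.05],[0.02,0.15,-0.05],[0.02,0.15,-0.05],[0.01,0.1,-0.05],[0,0.05,0],[0,0,0],[0,0,0],[0,0,0]], "twist": [-0.03,-0.03,0,0,0,0,0,0]}'
python3 - <<'E'
from h import *
c=snap('wrist','w21');np.save('T21.npy',c['world_from_camera']);o=get_obs();print(o['tool_pos'],o['tcp_rot'],o['time'])
a=cv2.imread('pics/w20.png');cv2.imwrite('pics/z20.png',cv2.resize(a[140:235,262:357],None,fx=6,fy=6,interpolation=cv2.INTER_CUBIC))
E
```

```text
time: 37.25
tool_pos: [612.2, 44.5, 200.7]
tcp_rot: [3.136, -0.044, -0.125]
contact_force: [0.4, -0.3, -0.4]
grip_width: 91.8
[612.16713312  44.45497459 200.76173485] [ 3.13543254 -0.04430887 -0.12547134] 37.3
```

View pics/z20.png

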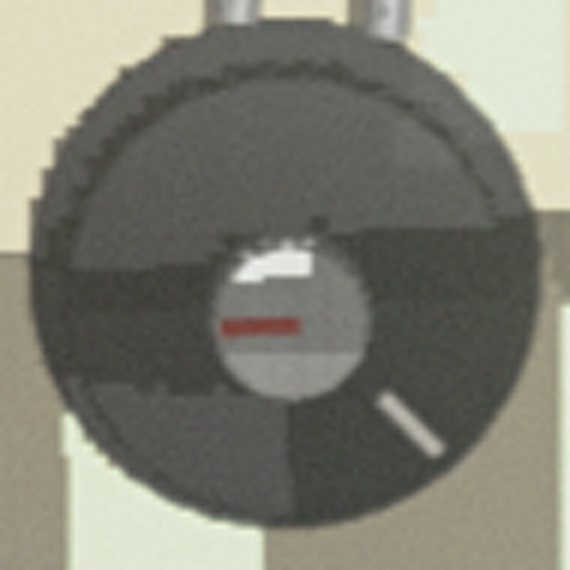

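View pics/w21.png

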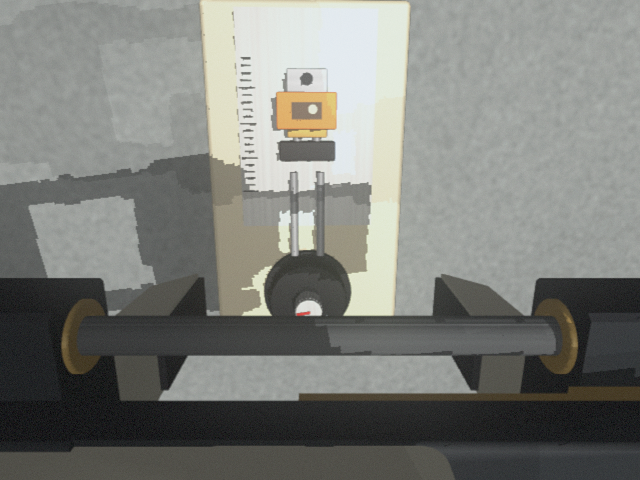

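```bash
python3 - <<'E'
from h import *
c=capture('wrist');c['world_from_camera']=np.load('T20.npy')
B=lambda x,y,z:ray(c,262+x/6,140+y/6,z)[:2]
k=B(291,320,71);m=[B(383,397,53),B(438,452,53)];r0,r1=B(300,326,71),B(221,328,71)
an=lambda d:np.degrees(np.arctan2(d[1],d[0]))
print('knob',k,'mark',m,'mark dir',an(m[1]-m[0]),'pos ang',an(np.mean(m,0)-k),'red',an(r1-r0))
a=cv2.imread('pics/w21.png');cv2.imwrite('pics/z21.png',cv2.resize(a[60:170,255:355],None,fx=7,fy=5.4,interpolation=cv2.INTER_CUBIC))
E
```

```text
knob [601.23010009 -22.51733759] mark [array([613.61082021, -36.51804795]), array([620.91910783, -44.3793478 ])] mark dir -47.08781165615692 pos ang -48.19577851775797 red 179.54586055475067
```

View pics/z21.png

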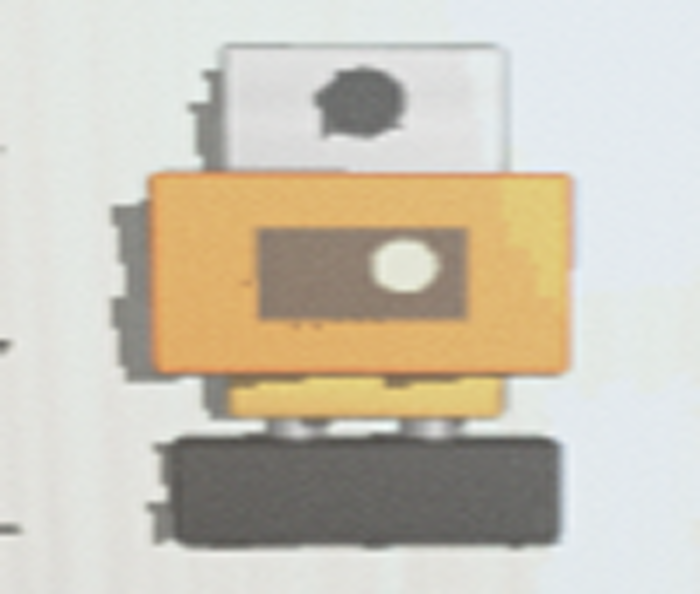

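```bash
python3 -m handwheel '{"translation": [[-0.01,-0.05,0],[-0.015,-0.08,0],[-0.015,-0.08,-0.1],[-0.01,-0.06,-0.15],[0,-0.02,-0.15],[0,0,-0.1],[0,0,-0.02],[0,0,0]], "twist": [0.08,0.1,0.11,0.11,0.11,0.11,0.08,0.03]}'
python3 -m handwheel '{"translation": [[0,0,0],[0,0,0],[0,0,0],[0,0,0],[0,0,0],[0,0,0],[0,0,0],[0,0,0]], "twist": [0,0,0,0,0,0,0,0]}'
```

```text
time: 38.35
tool_pos: [604.8, -2.9, 121.6]
tcp_rot: [3.135, -0.048, 1.056]
contact_force: [-0.0, -0.3, 0.3]
grip_width: 91.8
time: 39.35
tool_pos: [605.0, -3.4, 122.1]
tcp_rot: [3.134, -0.048, 1.053]
contact_force: [-0.5, -0.9, -1.3]
grip_width: 91.7
```

```bash
python3 -m handwheel '{"translation": [[-0.005,0.014,0],[-0.005,0.014,0],[0,0,0],[0,0,0],[0,0,0],[0,0,0],[0,0,0],[0,0,0]], "twist": [0,0,0,0,0,0,0,0]}'
python3 - <<'E'
from h import *
c=snap('wrist','w22');np.save('T22.npy',c['world_from_camera']);print(get_obs()['tool_pos'],get_obs()['time'])
a=cv2.imread('pics/w10.png')[120:250,420:560];b=cv2.imread('pics/w22.png')[120:250,420:560]
cv2.imwrite('pics/z22.png',cv2.resize(np.hstack([a,b]),None,fx=2.8,fy=4,interpolation=cv2.INTER_CUBIC))
E
```

```text
time: 40.35
tool_pos: [603.4, 1.2, 122.1]
tcp_rot: [3.134, -0.048, 1.053]
contact_force: [0.9, 0.2, 0.2]
grip_width: 91.5
[603.38760076   1.17022067 122.07645544] 40.4
```

View pics/z22.png

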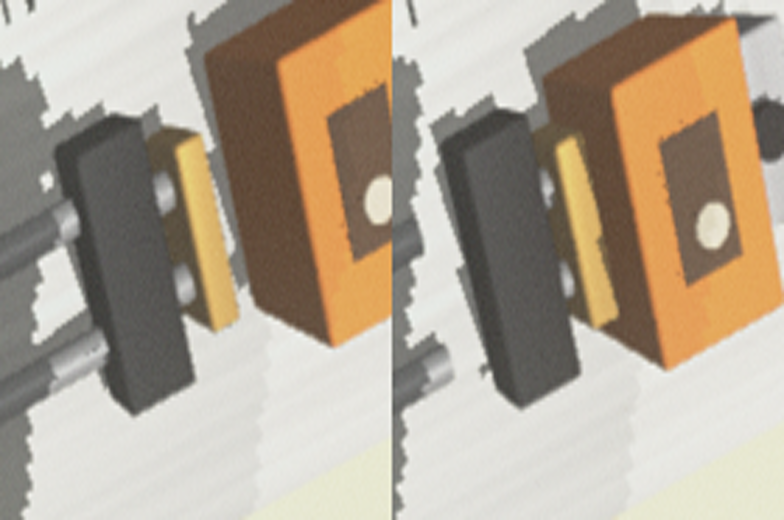

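```bash
python3 - <<'E'
from h import *
from scipy.ndimage import map_coordinates as mc
c=capture('wrist')
ya=np.radians(-7.35);Y=np.array([-np.sin(ya),np.cos(ya),0]);X=np.array([np.cos(ya),np.sin(ya),0])
for nm,T in (('w10','T10.npy'),('w22','T22.npy')):
    c['world_from_camera']=np.load(T);P=ray(c,490,178,52);q=proj(c,P);d=proj(c,P+Y)-q;x=proj(c,P+X)-q;print(nm,'px/mm Y',d,np.linalg.norm(d),'X',x,np.linalg.norm(x))
    u=d/np.linalg.norm(d);v=x/np.linalg.norm(x)
    im=cv2.imread(f'pics/{nm}.png');g=cv2.cvtColor(im,cv2.COLOR_BGR2GRAY).astype(float);yl=np.clip(im[:,:,2].astype(float)-im[:,:,0],0,110)
    for s0 in (-14,-10,-6,-2,2,6,10,14,18,22):
        p0=np.array([487,177.])+ (0 if nm=='w10' else np.array([-0,0]))
        t=np.arange(-30,25,.05)
        out=[]
        for ch,th in((g,1.2),(yl,1.5)):
            prof=np.mean([mc(ch,[p0[1]+t*u[1]+s*v[1],p0[0]+t*u[0]+s*v[0]],order=1) for s in np.linspace(s0-1,s0+1,7)],0)
            D=np.gradient(cv2.GaussianBlur(prof.reshape(1,-1),(0,0),14).ravel())*20
            out.append([(round(t[q],1),round(D[q])) for q in range(1,len(D)-1) if abs(D[q])>abs(D[q-1]) and abs(D[q])>=abs(D[q+1]) and abs(D[q])>th*5])
        print(s0,'gray',out[0],'yel',out[1])
E
```

```text
w10 px/mm Y [ 1.74669289 -0.70410048] 1.8832667219655788 X [0.51043733 1.69013162] 1.7655285771073799
-14 gray [(np.float64(-8.7), 30), (np.float64(-2.7), -29), (np.float64(1.2), 41), (np.float64(11.4), -24), (np.float64(17.1), -17)] yel [(np.float64(-2.6), 8), (np.float64(1.0), 31), (np.float64(11.4), -41), (np.float64(17.1), 12)]
-10 gray [(np.float64(-8.7), 40), (np.float64(-2.4), -38), (np.float64(1.1), 40), (np.float64(11.8), -25), (np.float64(17.2), -16)] yel [(np.float64(0.9), 31), (np.float64(11.5), -40), (np.float64(17.2), 12)]
-6 gray [(np.float64(-8.3), 6), (np.float64(1.1), 40), (np.float64(12.9), -31), (np.float64(17.2), -17)] yel [(np.float64(0.9), 31), (np.float64(11.2), -39), (np.float64(17.3), 14)]
-2 gray [(np.float64(1.1), 39), (np.float64(11.0), 8), (np.float64(13.2), -36), (np.float64(17.2), -18)] yel [(np.float64(-8.4), 9), (np.float64(0.9), 31), (np.float64(11.2), -41), (np.float64(17.2), 13)]
2 gray [(np.float64(1.1), 39), (np.float64(11.3), 16), (np.float64(13.7), -41), (np.float64(17.1), -19)] yel [(np.float64(-8.4), 8), (np.float64(0.9), 30), (np.float64(11
[... 2514 characters left out ...]
] yel [(np.float64(-3.1), 31), (np.float64(5.2), -26), (np.float64(19.0), 29)]
14 gray [(np.float64(-10.0), 16), (np.float64(-6.6), -16), (np.float64(-2.9), 37), (np.float64(6.0), -37), (np.float64(19.5), 31)] yel [(np.float64(-3.0), 30), (np.float64(5.9), -28), (np.float64(18.9), 29)]
18 gray [(np.float64(-10.6), 8), (np.float64(-8.2), -8), (np.float64(-2.9), 36), (np.float64(6.6), -39), (np.float64(19.4), 31)] yel [(np.float64(-3.0), 30), (np.float64(6.5), -28), (np.float64(18.9), 29)]
22 gray [(np.float64(-10.1), 57), (np.float64(-5.8), -35), (np.float64(-2.5), 30), (np.float64(6.9), -39), (np.float64(19.4), 29)] yel [(np.float64(-3.1), 31), (np.float64(6.8), -29), (np.float64(18.8), 29)]
```

```bash
python3 -m handwheel '{"translation": [[0,0,0.05],[0,0,0.1],[0,0,0.1],[0,0,0.1],[0,0,0.05],[0,0,0],[0,0,0],[0,0,0]], "twist": [0,0,0,0,0,0,0,0]}'
python3 -c "
from h import *
print(close_job())"
```

```text
time: 41.45
tool_pos: [603.5, 1.2, 187.4]
tcp_rot: [3.133, -0.049, 1.053]
contact_force: [0.1, -0.7, -0.0]
grip_width: 92.0
the job is handed in; nothing more can be done
None
```

The amber block stands between the brass jaw and the stop, clamped with about 10 N by my best estimate. The job was handed in at about 41 s with the gripper open and well above everything.

**What I did**
- I picked up the amber block, stood it square on the steel floor and released it.
- I turned only the inner knob clockwise, 2.82 rad in total, using two grips. I let go in between to check the jaw from above.

**Last checks**
- **Clamp force:** the gap between the sprung jaw and its carriage, compared in two pictures from matching viewpoints, had closed by about 1.23 mm. At 8 N per mm that is about 9.9 N. The rougher estimates did not fully agree: 9 N and 10.4 N from other pictures, and about 12.5 N from the wrist-joint torque. All are well below 20 N.
- **Block home:** the jaw stayed put during the last 0.1 rad of turning while its carriage kept closing. From above, the block sits square and touching the stop.
- **Knob:** its red mark turned 161.8° (2.824 rad), which matches the gripper's turn, so it did not slip.
- **Outer ring:** its mark points the same way as before, within about 0.2°.
- **Other things:** the blue block, jar and dish stand where they were as far as the pictures show. I did not re-measure them.

**What went wrong**
- **First knob grip:** it closed on air above the knob. The pictures showed the fingertips only about 2 mm ahead of the TCP, not the stated 22 mm. I lowered the gripper to suit and gripped again, with the tips about 6 mm clear of the ring.
- **Tool tilt:** the tool picked up about 3° of tilt over the moves, with no visible effect on the result.

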